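Gauge the slab roller's gap

TASK

Find out how wide the gap under the slab roller is by trying the wooden thickness gauges: slide one flat along the bed from the robot's side under the roller, pushing gently and never forcing it, and put any that does not suit back on the gauge board. Leave the thickest gauge that will go in lying flat under the roller, its front end showing beyond the roller's middle on the far side and the roller resting on it, with the other two lying flat on the board, and leave everything else alone.

Things in the scene. Friction and masses are not known exactly. Their poses are not given: they have to be found in the camera images.
- slab_roller: fixed tabletop slab roller: plywood bed 270 (x) x 200 (y) mm, 22 mm high; green cheeks 104 mm high at the axis, inner faces at y = +-100 mm, knobs on top to 119 mm; wooden roller 56 mm across, 184 mm long along y above the bed; crank at -y. Origin on the table below the roller's middle; +x from the entry (robot's) side to the far side, z up
- nip (a point): point on the bed's top (22 mm above the table) straight below the roller's middle; axes as the slab roller. The gap between bed and roller at rest is somewhere from 4 to 13 mm, unknown, different each time
- roller (a joint): how far the roller has floated up, m: 0 at rest whatever the gap, 0.004 at its hard stop. It bears down with 3 N at rest to 6 N at the stop and turns freely. A gauge over 4 mm thicker than the gap cannot enter; one thinner than the gap does not touch it. One that can enter needs under 9 N of push; much more jams it
- gauge_board: dark wooden board 170 mm (x) x 220 mm (y) x 12 mm thick, fixed; the gauges lie on it side by side, in any order, blades towards +x. Origin on the table below its centre
- gauge_thin: thin gauge, waxed light wood: flat blade 125 (x) x 40 (y) x 8 mm thick; on it near the rear end an upright fin 24 (x) x 14 (y) mm, its top 64 mm above the underside; about 70 g. Origin on the underside below the fin's middle; blade from 20 mm behind it to the front end 105 mm ahead (+x). Pinch the fin across y, about 45 mm above the underside
- gauge_middle: middle gauge, waxed light wood: flat blade 125 (x) x 40 (y) x 11 mm thick; on it near the rear end an upright fin 32 (x) x 14 (y) mm, its top 64 mm above the underside; about 70 g. Origin on the underside below the fin's middle; blade from 20 mm behind it to the front end 105 mm ahead (+x). Pinch the fin across y, about 45 mm above the underside
- gauge_thick: thick gauge, waxed light wood: flat blade 125 (x) x 40 (y) x 14 mm thick; on it near the rear end an upright fin 40 (x) x 14 (y) mm, its top 64 mm above the underside; about 70 g. Origin on the underside below the fin's middle; blade from 20 mm behind it to the front end 105 mm ahead (+x). Pinch the fin across y, about 45 mm above the underside
- gauge_thin_tip (a point): middle of the front lower edge of the thin gauge's blade, 105 mm ahead of its origin
- gauge_middle_tip (a point): middle of the front lower edge of the middle gauge's blade, 105 mm ahead of its origin
- gauge_thick_tip (a point): middle of the front lower edge of the thick gauge's blade, 105 mm ahead of its origin
- mug: blue mug with a handle, 76 mm wide, 85 mm tall, bystander, origin at the centre of its underside
- bowl: small terracotta bowl, 130 mm wide, 55 mm tall, bystander, origin at the centre of its underside
- tape_roll: roll of brown tape lying flat, 84 mm wide, 45 mm tall, bystander, origin at the centre of its underside
- plate: white plate, 170 mm wide, 22 mm tall, bystander, origin at the centre of its underside
- glaze_jar: grey glaze jar, 80 mm wide, 75 mm tall, bystander, origin at the centre of its underside
- brush: brush lying flat, 180 mm long, bystander
- sponge_block: cork sanding block 90 x 60 x 30 mm, bystander, origin at the centre of its underside
There are look-alikes about, which are no part of the job. What is shaped like the gauge_thin but yellow is not meant. Leave any green look-alike of the gauge_middle alone.

How it is judged:
At the end, for the whole second after the job is handed in: One gauge lies flat and still under the roller, fin on the robot's side (30 mm or more before the axis), front end 15 mm or more past the axis and within 85 mm of the middle, released, holding the roller up 0.5 mm or more; the other two lie flat with their origins over the board (((x of gauge_thin_tip in the frame of nip above 0.015 m and x of gauge_thin in the frame of nip below -0.03 m and y of gauge_thin_tip in the frame of nip between -0.085 and 0.085 m and z of gauge_thin_tip in the frame of nip below 0.004 m and angle between gauge_thin's own z axis and vertical below 0.08 rad and linear speed of gauge_thin below 0.02 m/s and value of joint roller above 0.0005 m and x of gauge_middle in the frame of gauge_board between -0.085 and 0.085 m and y of gauge_middle in the frame of gauge_board between -0.11 and 0.11 m and height (world z) of gauge_middle between 0.008 and 0.018 m and angle between each of gauge_middle, gauge_thick's own z axis and vertical below 0.1 rad and x of gauge_thick in the frame of gauge_board between -0.085 and 0.085 m and y of gauge_thick in the frame of gauge_board between -0.11 and 0.11 m and height (world z) of gauge_thick between 0.008 and 0.018 m) or (x of gauge_middle_tip in the frame of nip above 0.015 m and x of gauge_middle in the frame of nip below -0.03 m and y of gauge_middle_tip in the frame of nip between -0.085 and 0.085 m and z of gauge_middle_tip in the frame of nip below 0.004 m and angle between gauge_middle's own z axis and vertical below 0.08 rad and linear speed of gauge_middle below 0.02 m/s and value of joint roller above 0.0005 m and x of gauge_thin in the frame of gauge_board between -0.085 and 0.085 m and y of gauge_thin in the frame of gauge_board between -0.11 and 0.11 m and height (world z) of gauge_thin between 0.008 and 0.018 m and angle between each of gauge_thin, gauge_thick's own z axis and vertical below 0.1 rad and x of gauge_thick in the frame of gauge_board between -0.085 and 0.085 m and y of gauge_thick in the frame of gauge_board between -0.11 and 0.11 m and height (world z) of gauge_thick between 0.008 and 0.018 m) or (x of gauge_thick_tip in the frame of nip above 0.015 m and x of gauge_thick in the frame of nip below -0.03 m and y of gauge_thick_tip in the frame of nip between -0.085 and 0.085 m and z of gauge_thick_tip in the frame of nip below 0.004 m and angle between gauge_thick's own z axis and vertical below 0.08 rad and linear speed of gauge_thick below 0.02 m/s and value of joint roller above 0.0005 m and x of gauge_thin in the frame of gauge_board between -0.085 and 0.085 m and y of gauge_thin in the frame of gauge_board between -0.11 and 0.11 m and height (world z) of gauge_thin between 0.008 and 0.018 m and angle between each of gauge_thin, gauge_middle's own z axis and vertical below 0.1 rad and x of gauge_middle in the frame of gauge_board between -0.085 and 0.085 m and y of gauge_middle in the frame of gauge_board between -0.11 and 0.11 m and height (world z) of gauge_middle between 0.008 and 0.018 m))); the robot touches nothing.
It fails at once if a gauge is forced: pressed against the roller with more than 45 N (contact force between any of gauge_thin, gauge_middle, gauge_thick and roller above 45 N).
It fails at once if the arm or gripper hits the slab roller with more than 15 N (contact force between any of the arm, the fingers and roller above 15 N or contact force between any of the arm, the fingers and slab_roller above 15 N).
It fails at once if a bystander is moved more than 30 mm (distance of any of mug, bowl, tape_roll, plate, glaze_jar, brush, sponge_block from where it was at the start of the episode above 0.03 m).
It also fails if it takes over 72 s, if anything falls off the work surface, if the arm or the gripper's body presses on something with over 40 N, if the wrist force passes 120 N, or if a joint passes its speed limit or range.

ROBOT

A 6-joint arm with a two-finger parallel gripper is mounted at the origin on the work surface. World frame = base frame: x ahead of the robot, y to its left, z up, the work surface at z = 0. Lengths are in m, angles in rad, forces in N, time in s.
With the tool pointing down it reaches from about 0.275 to 0.725 m from the base axis. Payload 5.6 kg.
Tool frame: the origin (TCP) lies midway between the tips of the shut fingers; the grasp point (between the pads) lies 19 mm behind it; z points along the fingers, y is the line along which they close (so a half turn about z gives the same grasp; the last joint's range is limited). The gripper opens to 85 mm and grips with 20 to 120 N. Pads are 22 mm wide; open, the fingers measure 114 mm over their backs; the gripper's body (76 mm by 85 mm) begins 54 mm behind the grasp point. The pads swing forward as they close: fully open they stand 13 mm farther back than shut.
Start: joints at [-0.964, 0.255, 0.108, 0, -1.424, -0.285], TCP at [0.174, -0.522, 0.231] pointing down, gripper open.
Joint ranges: [-2.95, 2.95], [-1.21, 1.97], [-1.09, 1.5], [-2.87, 1.71], [-2.94, -0.07], [-3.05, 3.05]. Speed limits (rad/s): [2.57, 2.57, 3.14, 3.14, 3.14, 3.14].

INTERFACE

Orientations are given as a rotation vector (axis times angle).
In Python, from workcell import robot, eyes, recognise, outline_of gives the robot as it stands.
- The arm moves only by the tool move_arm, never from a script. Its argument "plan" is a list of rows, each an object of numbers: "rx", "ry", "rz": the turn, a rotation vector about the tool's x, y, z scaled (see below); "tx", "ty", "tz": the shift along the tool's x, y, z scaled (see below); "hand": the opening, from 0 (shut) to 1 (fully open). A call has 1 to 20 rows; each row is the pose to reach, as a shift and turn from the pose commanded when the call began, along the tool's axes at that moment, turning the shorter way round; what a row does not reach only later rows make up. The controller multiplies each number of a shift by 200 mm and each number of a turn by 360 degrees. A row lasts 1/10 s, in which the tool goes at most 50 mm and 8.59 degrees, less where a joint would pass 70% of its speed; a pose out of reach is approached as far as the arm can. A call with a number of a shift or a turn outside -1 to 1 is refused whole. A call with a gripper value outside its range is refused whole. The fingers move at their own pace and stop on an object; "force" is the grip in N (left out, the last holds). Time passes only in rows, so rows that repeat a pose let the fingers close. It gives the time, the measured TCP pose, the force, the opening and the grip force at its end, in the units of the state.
- robot.state(): the state, without advancing time (a new reading comes with each control period).
- eyes.snapshot(name): name is "side" or "top" or "wrist"; returns a dict with "img" (480x640x3 uint8, red, green, blue), "fx", "fy", "cx", "cy" (pixels), "R" (3x3) and "t" (3): a world point X has camera coordinates R X + t. Camera axes: x right, y down, z forward; pixel columns grow to the right and rows downward; lengths in m; the calibration is good to about 2 mm. A picture is of the moment at which its call begins. There is no depth.
- robot.sign_off(): hands the job in; it is judged then, once.
Trained networks look in the newest picture that a camera, given by its name, has taken for a name from the list of things; names that differ only in an ending like _2 or _b are one class to them, and where a whole thing is asked for, a point or a joint stands for the part that bears it (a point fixed in the world has none). Each returns a list of dicts, best first, with "conf" (0 to 1); they miss things now and then, are a little off and sometimes report something else, mostly with a low value. They report only what shows in the picture. A call takes as long as a camera call. They do not tell look-alikes from the thing itself.
- recognise(name, camera): "point" ([x, y, z] in m, in world coordinates, good to about 4 mm: the middle of the surface that is visible of it).
- outline_of(name, camera): "region" (480x640 bool, what is visible of it).
The state is a dict: "time": time; "joint_pos": joint angles; "joint_vel": joint speeds; "tau": joint torques, N m; "ee_pos": TCP position; "ee_rot": TCP orientation; "ft_force": force on the tool from outside, world axes, zero at the start; "torque": the same for the moment, N m; "width": finger opening in m; "gripper_force": force on a finger pad.
Only numpy, scipy, OpenCV 4.12 (cv2) and the standard library are available. Lean on these libraries where they do the work, as an engineer would, in place of code of your own. Each camera call takes 0.05 s, during which the arm holds its last target. There are 200 camera calls.

## Working session

There is one attempt and no reset: what is moved stays moved. The work goes in short steps, Python scripts to look and compute and a tool call to move; the robot and the scene stay as the last step left them, time stands still between calls to the robot, and variables do not carry over. Pictures are saved under pics/ and viewed, at most 10 in all, crops included, and the job is handed in when it is done.

Besides the shell and the picture viewer there is one more tool, called as name(argument=value, ...) on one line, values as JSON. move_arm: Moves the arm, as the interface text tells. Shifts and turns lie within -1 to 1; 1 stands for 200 mm of shift or 360 degrees of turn. Its arguments: {"type":"object","properties":{"plan":{"type":"array","items":{"type":"object","properties":{"rx":{"type":"number","minimum":-1,"maximum":1},"ry":{"type":"number","minimum":-1,"maximum":1},"rz":{"type":"number","minimum":-1,"maximum":1},"tx":{"type":"number","minimum":-1,"maximum":1},"ty":{"type":"number","minimum":-1,"maximum":1},"tz":{"type":"number","minimum":-1,"maximum":1},"hand":{"type":"number"}}}},"force":{"type":"number"}},"required":["plan"]}

```bash
mkdir -p pics
python3 - <<'E'
from workcell import robot, eyes, recognise, outline_of
import cv2,numpy as np
for c in ("top","side"):
    s=eyes.snapshot(c); cv2.imwrite(f"pics/{c}0.png",s["img"][:,:,::-1])
    print(c,s["fx"],s["cx"],s["cy"],np.round(s["R"],3).tolist(),np.round(s["t"],3).tolist())
    for n in ["slab_roller","roller","gauge_board","gauge_thin","gauge_middle","gauge_thick","mug","bowl","tape_roll","plate","glaze_jar","brush","sponge_block"]:
        for d in recognise(n,c)[:3]: print(n,np.round(d["point"],3),round(d["conf"],2))
s=robot.state();print(s["time"],s["ee_pos"],s["ee_rot"],s["ft_force"])
E
```

```text
top 526.7334798958185 324.19378488365857 240.76105384505806 [[0.016, -1.0, 0.0], [-0.998, -0.016, -0.063], [0.063, 0.001, -0.998]] [-0.047, 0.583, 1.175]
slab_roller [ 0.589 -0.088  0.025] 0.66
slab_roller [ 0.354 -0.197  0.017] 0.58
roller [ 0.59  -0.079  0.082] 0.62
roller [0.773 0.194 0.022] 0.42
roller [0.49  0.271 0.028] 0.16
gauge_board [0.454 0.277 0.014] 0.66
gauge_thin [0.501 0.34  0.021] 0.91
gauge_thin [0.289 0.357 0.004] 0.63
gauge_thin [0.332 0.223 0.028] 0.47
gauge_middle [0.492 0.196 0.025] 0.93
gauge_middle [0.835 0.007 0.011] 0.59
gauge_thick [0.492 0.271 0.028] 0.88
gauge_thick [ 0.352 -0.198  0.018] 0.22
mug [0.72  0.351 0.042] 0.79
bowl [0.773 0.201 0.021] 0.79
tape_roll [0.388 0.071 0.046] 0.83
plate [ 0.367 -0.447  0.011] 0.92
plate [ 0.5   -0.429  0.078] 0.72
plate [ 0.589 -0.089  0.025] 0.64
glaze_jar [ 0.5   -0.429  0.076] 0.71
brush [ 0.352 -0.196  0.02 ] 0.67
sponge_block [0.33  0.224 0.03 ] 0.97
side 604.3234843400294 316.82862517088626 249.58375481279074 [[-0.784, -0.621, 0.02], [-0.385, 0.46, -0.8], [0.487, -0.634, -0.6]] [0.403, 0.294, 1.339]
slab_rolle
[... 155 characters left out ...]
54 0.02 ] 0.89
gauge_thin [0.262 0.339 0.01 ] 0.67
gauge_middle [0.473 0.212 0.027] 0.89
gauge_middle [0.84  0.023 0.013] 0.65
gauge_thick [0.465 0.286 0.024] 0.95
mug [0.699 0.358 0.056] 0.81
mug [ 0.42  -0.432  0.015] 0.37
mug [0.786 0.177 0.036] 0.27
bowl [0.787 0.177 0.034] 0.68
tape_roll [0.389 0.074 0.03 ] 0.78
tape_roll [ 0.351 -0.194  0.018] 0.41
tape_roll [0.701 0.357 0.057] 0.23
plate [ 0.424 -0.431  0.013] 0.56
glaze_jar [ 0.488 -0.413  0.052] 0.98
glaze_jar [0.49  0.354 0.023] 0.68
brush [ 0.351 -0.194  0.019] 0.84
sponge_block [0.323 0.234 0.03 ] 0.85
1.4 [ 0.17399427 -0.5217587   0.23126372] [-5.03315135e-01  3.10099830e+00  1.96625413e-05] [ 0.04955403 -0.12882203 -0.20909598]
```

View pics/top0.png

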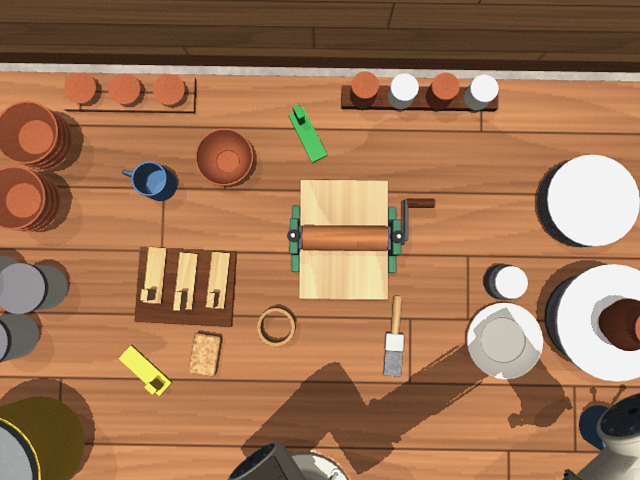

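View pics/side0.png

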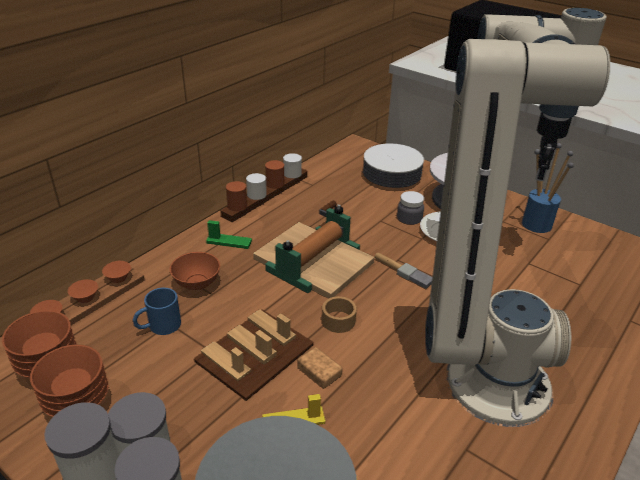

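The top view shows the gauges on the board: thin at about (152,275), thick at (186,282) and middle at (217,280), fins toward the robot. The roller's axis is on row ~238, columns 300–388. The yellow (145,370) and green (308,135) ones are look-alikes. Next I fit poses to the outlines.

```bash
cat > h.py <<'E'
import numpy as np,cv2
from scipy.optimize import minimize
from workcell import robot, eyes, recognise, outline_of
def proj(s,P):
    c=np.asarray(P)@np.array(s["R"]).T+np.array(s["t"]); return np.c_[s["fx"]*c[:,0]/c[:,2]+s["cx"],s["fy"]*c[:,1]/c[:,2]+s["cy"]]
def box(x0,x1,y0,y1,z0,z1): return np.array([[x,y,z] for x in(x0,x1) for y in(y0,y1) for z in(z0,z1)],float)
def place(B,x,y,a,z):
    R=np.array([[np.cos(a),-np.sin(a),0],[np.sin(a),np.cos(a),0],[0,0,1]]); return B@R.T+[x,y,z]
K=4
def mask(s,boxes,p,z):
    m=np.zeros((480*K,640*K),np.uint8)
    for b in boxes:
        cv2.fillConvexPoly(m,cv2.convexHull(((proj(s,place(b,*p,z))+.5)*K).round().astype(np.int32)),1)
    return m
def fit(s,region,boxes,p0,z):
    reg=cv2.resize(region.astype(np.uint8),None,fx=K,fy=K,interpolation=cv2.INTER_NEAREST)
    f=lambda p:-(lambda m:(m&reg).sum()/(m|reg).sum())(mask(s,boxes,p,z))
    r=minimize(f,p0,method="Nelder-Mead",options=dict(initial_simplex=np.array(p0)+np.array([[0,0,0],[.01,0,0],[0,.01,0],[0,0,.1]]),maxiter=90))
    return r.x,-r.fun
D={"gauge_thin":(8,24),"gauge_middle":(11,32),"gauge_thick":(14,40)}
def gboxes(n):
    t,f=D[n]; return [box(-.02,.105,-.02,.02,0,t/1e3),box(-f/2e3,f/2e3,-.007,.007,0,.064)]
E
cat > m.py <<'E'
from h import *
for c in ("top","side"):
    s=eyes.snapshot(c)
    for n,g in (("gauge_thin",(.45,.345)),("gauge_middle",(.44,.2)),("gauge_thick",(.44,.27))):
        for d in outline_of(n,c)[:1]:
            p,q=fit(s,d["region"],gboxes(n),[*g,0],.012); print(c,n,np.round(p,4),round(q,3),round(d["conf"],2),d["region"].sum())
    d=outline_of("gauge_board",c)[0]; r=d["region"].astype(np.uint8)
    r=cv2.morphologyEx(r,cv2.MORPH_CLOSE,np.ones((35,35)))
    p,q=fit(s,r,[box(-.085,.085,-.11,.11,0,.012)],[.45,.27,0],0);print("board",p,q)
    d=outline_of("slab_roller",c)[0]; r=d["region"]; print("roller",[(round(d["conf"],2),d["region"].sum())])
    for d in outline_of("roller",c)[:1]:print("r",d["conf"],d["region"].sum(), [ (a.min(),a.max()) for a in np.nonzero(d["region"])])
    cv2.imwrite(f"pics/sl_{c}.png",r*255)
    # bed by colour
    hsv=cv2.cvtColor(s["img"],cv2.COLOR_RGB2HSV)
    if c=="top":
        img=s["img"].astype(int)
        for u in (315,345,375): print(u,[(v,*img[v,u]) for v in list(range(176,186))+list(range(294,302))])
        for v in (200,280): print(v,[(u,*img[v,u]) for u in list(range(296,304))+list(range(384,392))])
E
python3 m.py
```

```text
top gauge_thin [0.45  0.345 0.   ] 0.0 0.77 1101
top gauge_middle [ 0.4501  0.2051 -0.0928] 0.943 0.96 1032
top gauge_thick [ 0.4482  0.2758 -0.0744] 0.947 0.62 1072
board [ 0.47657711  0.27628002 -0.03826009] 0.9769237903327797
roller [(0.69, np.int64(9878))]
r 0.92 2127 [(np.int64(225), np.int64(250)), (np.int64(302), np.int64(387))]
315 [(176, np.int64(174), np.int64(116), np.int64(77)), (177, np.int64(180), np.int64(119), np.int64(80)), (178, np.int64(183), np.int64(122), np.int64(79)), (179, np.int64(135), np.int64(86), np.int64(55)), (180, np.int64(235), np.int64(201), np.int64(146)), (181, np.int64(244), np.int64(219), np.int64(163)), (182, np.int64(241), np.int64(212), np.int64(159)), (183, np.int64(240), np.int64(212), np.int64(158)), (184, np.int64(240), np.int64(210), np.int64(158)), (185, np.int64(241), np.int64(214), np.int64(160)), (294, np.int64(240), np.int64(228), np.int64(171)), (295, np.int64(241), np.int64(228), np.int64(172)), (296, np.int64(242), np.int64(230), np.int64(174)), (297, np.int64(244), np.int64(233), np.int64(174)), (298, np.int64(225), np.int64(186)
[... 3439 characters left out ...]
387, np.int64(230), np.int64(186), np.int64(135)), (388, np.int64(168), np.int64(112), np.int64(76)), (389, np.int64(180), np.int64(118), np.int64(76)), (390, np.int64(195), np.int64(132), np.int64(90)), (391, np.int64(196), np.int64(131), np.int64(88))]
side gauge_thin [0.45  0.345 0.   ] 0.0 0.56 639
side gauge_middle [0.44 0.2  0.  ] 0.0 0.75 653
side gauge_thick [ 0.4484  0.2794 -0.0765] 0.945 0.71 1005
board [ 0.47775776  0.280064   -0.02795163] 0.8979161200034986
roller [(0.81, np.int64(5302))]
r 0.64 1014 [(np.int64(221), np.int64(265)), (np.int64(292), np.int64(340))][ WARN:0@2.832] global loadsave.cpp:1063 imwrite_ Unsupported depth image for selected encoder is fallbacked to CV_8U.
```

```bash
cat >> h.py <<'E'
def back(s,uv,z):
    R=np.array(s["R"]);t=np.array(s["t"]);d=R.T@[(uv[0]-s["cx"])/s["fx"],(uv[1]-s["cy"])/s["fy"],1];o=-R.T@t
    return o+d*(z-o[2])/d[2]
from scipy.spatial.transform import Rotation as Ro
def go(x,y,z,yaw=0,st=None):
    "numbers for move_arm from pose st=(x,y,z,rotvec) or measured, to a down pose with tool y across yaw"
    s=robot.state(); p,r=(s["ee_pos"],s["ee_rot"]) if st is None else st
    A=Ro.from_rotvec(r); c,n=np.cos(yaw),np.sin(yaw)
    T=Ro.from_matrix([[-c,-n,0],[-n,c,0],[0,0,-1]])
    d=A.inv().apply(np.array([x,y,z])-p)/.2; w=(A.inv()*T).as_rotvec()/(2*np.pi)
    return dict(zip("tx ty tz rx ry rz".split(),np.round(np.r_[d,w],4).tolist()))
E
python3 - <<'E'
from h import *
s=eyes.snapshot("top")
a,b,c,d=[back(s,u,.022) for u in((300.4,179.5),(388,180),(387.9,299),(299.6,298.8))]
print(a,b,c,d,(a+b+c+d)/4)
sd=eyes.snapshot("side")
# roller axis and knobs
for n in("top","side"):
    ss=s if n=="top" else sd
    for d in outline_of("gauge_thin",n)[:3]:
        u=np.argwhere(d["region"]).mean(0)[::-1]; w=back(ss,u,.02)
        if w[1]>.25 and w[0]>.38: print(n,w,fit(ss,d["region"],gboxes("gauge_thin"),[.45,.34,-.08],.012))
    for d in outline_of("gauge_middle",n)[:3]:
        u=np.argwhere(d["region"]).mean(0)[::-1]; w=back(ss,u,.02)
        if n=="side" and w[0]<.6: print(n,w,fit(ss,d["region"],gboxes("gauge_middle"),[.45,.205,-.08],.012))
print(proj(sd,[a,b,c]))
# go to hover over thick
print(go(.447,.277,.17,-.075))
E
```

```text
[0.72248781 0.01926805 0.022     ] [ 0.72462377 -0.18011205  0.022     ] [ 0.45511042 -0.18225305  0.022     ] [0.45230325 0.01585113 0.022     ] [ 0.58863131 -0.08181148  0.022     ]
top [0.49908713 0.34400471 0.02      ] (array([ 0.45882403,  0.34726491, -0.06283539]), np.float64(0.9537904124860647))
side [0.49507798 0.34671252 0.02      ] (array([ 0.45954066,  0.35085949, -0.0855562 ]), np.float64(0.9477826358525921))
side [0.48737843 0.20157396 0.02      ] (array([ 0.45089447,  0.20850624, -0.09991363]), np.float64(0.949146894161557))
side [0.48789264 0.27342487 0.02      ] (array([ 0.44917725,  0.28013765, -0.09165232]), np.float64(0.9239817415730337))
[[253.5278767  252.016713  ]
 [299.20215836 220.64216316]
 [375.05055492 255.76008182]]
{'tx': -2.558, 'ty': 3.3572, 'tz': 0.3063, 'rx': -0.0, 'ry': 0.0, 'rz': 0.0631}
```

move_arm(plan=[{"tx":-0.64,"ty":0.84,"hand":1},{"tx":-0.64,"ty":0.84,"hand":0.5},{"tx":-0.64,"ty":0.84,"hand":0.5},{"tx":-0.64,"ty":0.84,"hand":0.5},{"tx":-0.64,"ty":0.84,"hand":0.5}], force=20)

```text
schema error: expected keys rx, ry, rz, tx, ty, tz, hand
```

move_arm(plan=[{"tx":-0.64,"ty":0.84,"hand":0.5},{"tx":-0.64,"ty":0.84,"hand":0.5},{"tx":-0.64,"ty":0.84,"hand":0.5},{"tx":-0.64,"ty":0.84,"hand":0.5},{"tx":-0.64,"ty":0.84,"hand":0.5}])

```text
schema error: expected keys rx, ry, rz, tx, ty, tz, hand
```

move_arm(plan=[{"tx":-0.64,"ty":0.84,"hand":0.5},{"tx":-0.64,"ty":0.84,"hand":0.5},{"tx":-0.64,"ty":0.84,"hand":0.5},{"tx":-0.64,"ty":0.84,"hand":0.5},{"tx":-0.64,"ty":0.84,"hand":0.5}])

```text
schema error: expected keys rx, ry, rz, tx, ty, tz, hand
```

move_arm(plan=[{"tx":-0.64,"ty":0.84,"rz":0.063,"hand":0.5},{"tx":-0.64,"ty":0.84,"rz":0.063,"hand":0.5},{"tx":-0.64,"ty":0.84,"rz":0.063,"hand":0.5},{"tx":-0.64,"ty":0.84,"rz":0.063,"hand":0.5},{"tx":-0.64,"ty":0.84,"rz":0.063,"hand":0.5},{"tx":-0.64,"ty":0.84,"rz":0.063,"hand":0.5}])

```text
schema error: expected keys rx, ry, rz, tx, ty, tz, hand
```

Run:
```python
from h import *
s=robot.state();print(s["time"],s["ee_pos"],s["ee_rot"],s["width"],s["ft_force"])
w=eyes.snapshot("wrist"); cv2.imwrite("pics/w1.png",w["img"][:,:,::-1])
for n,g in (("gauge_thin",(.459,.348,-.07)),("gauge_middle",(.45,.206,-.09)),("gauge_thick",(.448,.277,-.08))):
    for d in outline_of(n,"wrist")[:2]:
        u=np.argwhere(d["region"]).mean(0)[::-1]; p,q=fit(w,d["region"],gboxes(n),list(g),.012);print(n,u,p,q)
print(go(.448,.277,.17,-.08),go(.448,.277,.038,-.08))
```

```text
2.4 [ 0.17398176 -0.52176901  0.23129201] [ 5.03228395e-01 -3.10102642e+00  5.40418054e-05] 0.08545649104698406 [ 0.38224672 -0.88609409 -0.98765547]
{'tx': -2.5631, 'ty': 3.3552, 'tz': 0.3065, 'rx': 0.0, 'ry': -0.0, 'rz': 0.064} {'tx': -2.5631, 'ty': 3.3552, 'tz': 0.9665, 'rx': 0.0, 'ry': -0.0, 'rz': 0.064}
```

View pics/w1.png

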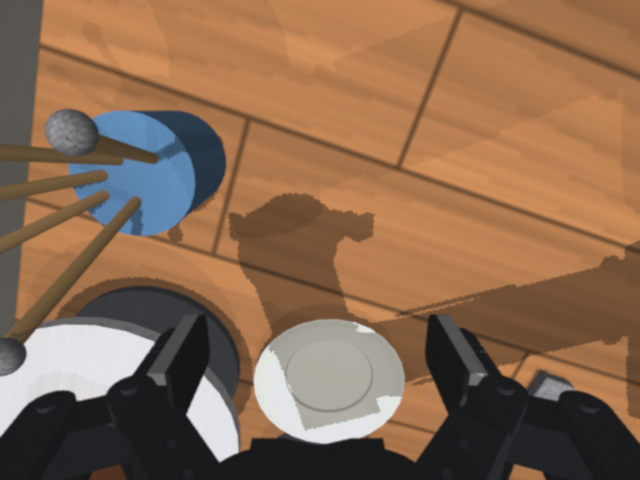

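The arm has not moved: the wrist view shows only the plate, at (330,380). Every row needs all seven keys.

move_arm(plan=[{"tx":-0.64,"ty":0.84,"tz":0,"rx":0,"ry":0,"rz":0,"hand":0.5},{"tx":-0.64,"ty":0.84,"tz":0,"rx":0,"ry":0,"rz":0,"hand":0.5},{"tx":-0.64,"ty":0.84,"tz":0,"rx":0,"ry":0,"rz":0,"hand":0.5},{"tx":-0.64,"ty":0.84,"tz":0,"rx":0,"ry":0,"rz":0,"hand":0.5},{"tx":-0.64,"ty":0.84,"tz":0,"rx":0,"ry":0,"rz":0,"hand":0.5}], force=20)

```text
time: 3.1
ee_pos: [0.243, -0.3187, 0.2319]
ee_rot: [-0.509, 3.098, -0.001]
ft_force: [0.2, -0.2, -0.9]
width: 0.0426
gripper_force: 0.0
```

move_arm(plan=[{"tx":-0.64,"ty":0.84,"tz":0,"rx":0,"ry":0,"rz":0,"hand":0.5},{"tx":-0.64,"ty":0.84,"tz":0,"rx":0,"ry":0,"rz":0,"hand":0.5},{"tx":-0.64,"ty":0.84,"tz":0,"rx":0,"ry":0,"rz":0,"hand":0.5},{"tx":-0.64,"ty":0.84,"tz":0,"rx":0,"ry":0,"rz":0,"hand":0.5},{"tx":-0.64,"ty":0.84,"tz":0,"rx":0,"ry":0,"rz":0,"hand":0.5}])

```text
time: 3.6
ee_pos: [0.3118, -0.1185, 0.2316]
ee_rot: [-0.512, 3.098, 0.001]
ft_force: [0.8, 0.1, 0.1]
width: 0.0427
gripper_force: 0.0
```

move_arm(plan=[{"tx":-0.64,"ty":0.84,"tz":0,"rx":0,"ry":0,"rz":0,"hand":0.5},{"tx":-0.64,"ty":0.84,"tz":0,"rx":0,"ry":0,"rz":0,"hand":0.5},{"tx":-0.64,"ty":0.84,"tz":0,"rx":0,"ry":0,"rz":0,"hand":0.5},{"tx":-0.64,"ty":0.84,"tz":0,"rx":0,"ry":0,"rz":0,"hand":0.5},{"tx":-0.64,"ty":0.84,"tz":0,"rx":0,"ry":0,"rz":0,"hand":0.5}])

```text
time: 4.1
ee_pos: [0.38, 0.0814, 0.231]
ee_rot: [0.509, -3.1, -0.0]
ft_force: [-0.4, -0.3, 0.1]
width: 0.0424
gripper_force: 0.0
```

move_arm(plan=[{"tx":-0.64,"ty":0.84,"tz":0,"rx":0,"ry":0,"rz":0.064,"hand":0.5},{"tx":-0.64,"ty":0.84,"tz":0,"rx":0,"ry":0,"rz":0.064,"hand":0.5},{"tx":-0.64,"ty":0.84,"tz":0,"rx":0,"ry":0,"rz":0.064,"hand":0.5},{"tx":-0.64,"ty":0.84,"tz":0,"rx":0,"ry":0,"rz":0.064,"hand":0.5},{"tx":-0.64,"ty":0.84,"tz":0,"rx":0,"ry":0,"rz":0.064,"hand":0.5},{"tx":-0.64,"ty":0.84,"tz":0,"rx":0,"ry":0,"rz":0.064,"hand":0.5}])

```text
time: 4.7
ee_pos: [0.4476, 0.2787, 0.2301]
ee_rot: [-0.124, -3.138, 0.003]
ft_force: [-0.5, -0.7, -0.3]
width: 0.0425
gripper_force: 0.0
```

```bash
cat > w.py <<'E'
from h import *
s=robot.state();print(s["time"],s["ee_pos"],s["ee_rot"],s["width"],s["ft_force"],s["joint_pos"])
w=eyes.snapshot("wrist"); cv2.imwrite("pics/w2.png",w["img"][:,:,::-1])
for n,g in (("gauge_thin",(.459,.348,-.07)),("gauge_middle",(.45,.206,-.09)),("gauge_thick",(.448,.277,-.08))):
    for d in outline_of(n,"wrist")[:2]:
        u=np.argwhere(d["region"]).mean(0)[::-1]; p,q=fit(w,d["region"],gboxes(n),list(g),.012);print(n,u,p,q)
print(go(.448,.277,.17,-.08),go(.448,.277,.038,-.08))
E
python3 w.py
```

```text
4.7 [0.44762244 0.27865047 0.2301122 ] [-1.24247366e-01 -3.13782197e+00  2.60707665e-03] 0.04248113831503055 [-0.45068312 -0.67427858 -0.2828815 ] [ 8.54007310e-01  2.11747145e-01  4.86957390e-02  1.92614635e-05
 -1.40986022e+00 -2.50395878e+00]
gauge_thin [422.55299126  27.84449922] [ 0.459  0.348 -0.07 ] 0.0
gauge_thin [388.88559322 243.35233051] [ 0.45867996  0.34909781 -0.06555414] 0.9246127619911944
gauge_middle [242.48765816 245.68367559] [ 0.45030515  0.20650274 -0.08391127] 0.9203551471204126
gauge_thick [315.29019231 241.605     ] [ 0.44745178  0.27795541 -0.08058262] 0.9785173655255998
gauge_thick [242.51039933 245.68094842] [ 0.448  0.277 -0.08 ] 0.0
{'tx': -0.004, 'ty': 0.0032, 'tz': 0.309, 'rx': 0.0001, 'ry': 0.0001, 'rz': -0.0002} {'tx': -0.0037, 'ty': 0.003, 'tz': 0.969, 'rx': 0.0001, 'ry': 0.0001, 'rz': -0.0002}
```

View pics/w2.png

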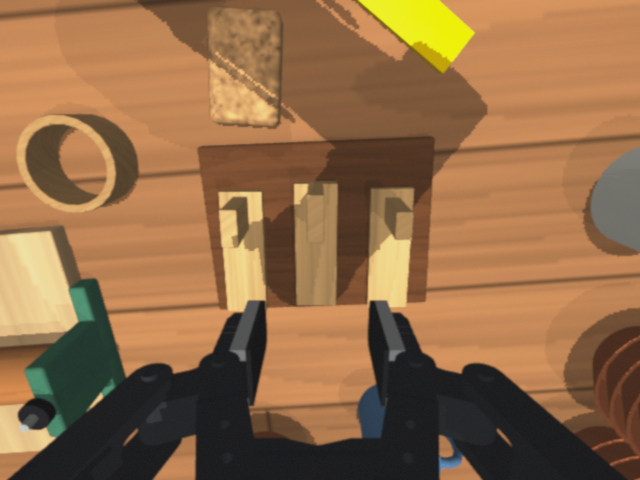

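move_arm(plan=[{"tx":-0.002,"ty":0.003,"tz":0.25,"rx":0,"ry":0,"rz":0,"hand":0.5},{"tx":-0.002,"ty":0.003,"tz":0.5,"rx":0,"ry":0,"rz":0,"hand":0.5},{"tx":-0.002,"ty":0.003,"tz":0.7,"rx":0,"ry":0,"rz":0,"hand":0.5},{"tx":-0.002,"ty":0.003,"tz":0.85,"rx":0,"ry":0,"rz":0,"hand":0.5},{"tx":-0.002,"ty":0.003,"tz":0.96,"rx":0,"ry":0,"rz":0,"hand":0.5},{"tx":-0.002,"ty":0.003,"tz":0.96,"rx":0,"ry":0,"rz":0,"hand":0},{"tx":-0.002,"ty":0.003,"tz":0.96,"rx":0,"ry":0,"rz":0,"hand":0},{"tx":-0.002,"ty":0.003,"tz":0.96,"rx":0,"ry":0,"rz":0,"hand":0},{"tx":-0.002,"ty":0.003,"tz":0.96,"rx":0,"ry":0,"rz":0,"hand":0}], force=40)

```text
time: 5.8
ee_pos: [0.4483, 0.2788, 0.0408]
ee_rot: [0.126, 3.137, 0.003]
ft_force: [-0.0, 0.9, -0.8]
width: 0.0134
gripper_force: 42.3
```

Run:
```python
from h import *
s=robot.state();print(s["time"],s["ee_pos"],s["ft_force"],s["width"],s["gripper_force"])
```

```text
5.8 [0.44826726 0.27876008 0.04081193] [-0.0293206   0.91613401 -0.76318737] 0.013361162374876468 42.29663014411926
```

move_arm(plan=[{"tx":0,"ty":0,"tz":-0.2,"rx":0,"ry":0,"rz":0,"hand":0},{"tx":0,"ty":0,"tz":-0.4,"rx":0,"ry":0,"rz":0,"hand":0},{"tx":0,"ty":0,"tz":-0.6,"rx":0,"ry":0,"rz":0,"hand":0},{"tx":0,"ty":-0.1,"tz":-0.66,"rx":0,"ry":0,"rz":0,"hand":0},{"tx":-0.024,"ty":-0.3,"tz":-0.66,"rx":0,"ry":0,"rz":0,"hand":0},{"tx":-0.04,"ty":-0.5,"tz":-0.66,"rx":0,"ry":0,"rz":0,"hand":0},{"tx":-0.056,"ty":-0.7,"tz":-0.66,"rx":0,"ry":0,"rz":0,"hand":0},{"tx":-0.072,"ty":-0.9,"tz":-0.66,"rx":0,"ry":0,"rz":0,"hand":0}])

```text
time: 6.6
ee_pos: [0.4469, 0.0958, 0.1717]
ee_rot: [0.126, 3.138, 0.001]
ft_force: [1.3, 0.6, -0.9]
width: 0.0135
gripper_force: 42.3
```

move_arm(plan=[{"tx":-0.016,"ty":-0.22,"tz":0,"rx":0,"ry":0,"rz":0,"hand":0},{"tx":-0.032,"ty":-0.44,"tz":0,"rx":0,"ry":0,"rz":-0.005,"hand":0},{"tx":-0.048,"ty":-0.66,"tz":0,"rx":0,"ry":0,"rz":-0.01,"hand":0},{"tx":-0.072,"ty":-0.82,"tz":0,"rx":0,"ry":0,"rz":-0.0145,"hand":0},{"tx":-0.072,"ty":-0.9,"tz":0,"rx":0,"ry":0,"rz":-0.0145,"hand":0},{"tx":-0.072,"ty":-0.9,"tz":0,"rx":0,"ry":0,"rz":-0.0145,"hand":0}])

```text
time: 7.2
ee_pos: [0.4466, -0.0849, 0.1714]
ee_rot: [-0.012, 3.141, 0.0]
ft_force: [-0.2, 0.5, -1.2]
width: 0.0134
gripper_force: 42.3
```

Run:
```python
from h import *
s=robot.state();print(s["time"],s["ee_pos"],s["ft_force"],s["width"],s["gripper_force"])
print(go(.449,-.082,.0518,.011))
w=eyes.snapshot("side"); 
d=outline_of("gauge_thick","side")[0]; z=s["ee_pos"][2]-.0288
print(fit(w,d["region"],gboxes("gauge_thick"),[*s["ee_pos"][:2],.011],z))
w=eyes.snapshot("top");d=outline_of("gauge_thick","top")[0]
print(fit(w,d["region"],gboxes("gauge_thick"),[*s["ee_pos"][:2],.011],z))
```

```text
7.2 [ 0.44664952 -0.08485894  0.17141965] [-0.23715923  0.52611758 -1.20797376] 0.013444416794583396 42.32959270477295
{'tx': -0.0118, 'ty': 0.0142, 'tz': 0.5981, 'rx': 0.0, 'ry': 0.0, 'rz': -0.0006}
(array([ 0.44759779, -0.08113391, -0.01449285]), np.float64(0.7843915343915344))
(array([ 0.45531617, -0.0808421 , -0.01865027]), np.float64(0.5154309191668259))
```

move_arm(plan=[{"tx":0,"ty":0.014,"tz":0.2,"rx":0,"ry":0,"rz":0,"hand":0},{"tx":0,"ty":0.014,"tz":0.4,"rx":0,"ry":0,"rz":0,"hand":0},{"tx":0,"ty":0.014,"tz":0.53,"rx":0,"ry":0,"rz":0,"hand":0},{"tx":0,"ty":0.014,"tz":0.58,"rx":0,"ry":0,"rz":0,"hand":0},{"tx":0,"ty":0.014,"tz":0.59,"rx":0,"ry":0,"rz":0,"hand":0},{"tx":0,"ty":0.014,"tz":0.59,"rx":0,"ry":0,"rz":0,"hand":0}])

```text
time: 8.0
ee_pos: [0.4484, -0.0798, 0.0543]
ee_rot: [-0.018, 3.14, -0.0]
ft_force: [-0.4, 0.0, -0.3]
width: 0.0136
gripper_force: 42.3
```

move_arm(plan=[{"tx":0,"ty":0,"tz":0.005,"rx":0,"ry":0,"rz":0,"hand":0},{"tx":0,"ty":0,"tz":0.005,"rx":0,"ry":0,"rz":0,"hand":0}])

```text
time: 8.2
ee_pos: [0.4483, -0.08, 0.0534]
ee_rot: [-0.017, 3.139, 0.0]
ft_force: [-0.2, 0.7, -0.5]
width: 0.0134
gripper_force: 42.3
```

move_arm(plan=[{"tx":0,"ty":0,"tz":0.005,"rx":0,"ry":0,"rz":0,"hand":0},{"tx":0,"ty":0,"tz":0.005,"rx":0,"ry":0,"rz":0,"hand":0}])

```text
time: 8.4
ee_pos: [0.4475, -0.0801, 0.0516]
ee_rot: [-0.017, 3.141, 0.0]
ft_force: [0.2, -0.7, -1.1]
width: 0.0136
gripper_force: 42.3
```

move_arm(plan=[{"tx":0,"ty":0,"tz":0.004,"rx":0,"ry":0,"rz":0,"hand":0},{"tx":0,"ty":0,"tz":0.004,"rx":0,"ry":0,"rz":0,"hand":0}])

```text
time: 8.6
ee_pos: [0.4475, -0.0801, 0.0506]
ee_rot: [-0.017, 3.141, -0.0]
ft_force: [0.1, 1.1, 0.4]
width: 0.0133
gripper_force: 42.6
```

move_arm(plan=[{"tx":0,"ty":0,"tz":0.003,"rx":0,"ry":0,"rz":0,"hand":0},{"tx":0,"ty":0,"tz":0.003,"rx":0,"ry":0,"rz":0,"hand":0}])

```text
time: 8.8
ee_pos: [0.4476, -0.0802, 0.0505]
ee_rot: [-0.017, 3.141, -0.0]
ft_force: [-2.3, 0.3, 5.5]
width: 0.0137
gripper_force: 43.2
```

move_arm(plan=[{"tx":-0.015,"ty":0,"tz":-0.002,"rx":0,"ry":0,"rz":0,"hand":0},{"tx":-0.03,"ty":0,"tz":-0.002,"rx":0,"ry":0,"rz":0,"hand":0},{"tx":-0.045,"ty":0,"tz":-0.002,"rx":0,"ry":0,"rz":0,"hand":0},{"tx":-0.055,"ty":0,"tz":-0.002,"rx":0,"ry":0,"rz":0,"hand":0}])

```text
time: 9.2
ee_pos: [0.4588, -0.0801, 0.0505]
ee_rot: [-0.017, 3.141, -0.0]
ft_force: [-2.9, 0.9, 5.9]
width: 0.0134
gripper_force: 43.3
```

move_arm(plan=[{"tx":-0.005,"ty":0,"tz":0,"rx":0,"ry":0,"rz":0,"hand":0},{"tx":-0.01,"ty":0,"tz":0,"rx":0,"ry":0,"rz":0,"hand":0},{"tx":-0.01,"ty":0,"tz":0,"rx":0,"ry":0,"rz":0,"hand":0}])

```text
time: 9.5
ee_pos: [0.4608, -0.0801, 0.0505]
ee_rot: [-0.017, 3.141, -0.0]
ft_force: [-2.2, 0.3, 5.0]
width: 0.0138
gripper_force: 43.2
```

move_arm(plan=[{"tx":-0.005,"ty":0,"tz":0,"rx":0,"ry":0,"rz":0,"hand":0},{"tx":-0.005,"ty":0,"tz":0,"rx":0,"ry":0,"rz":0,"hand":0}])

```text
time: 9.7
ee_pos: [0.4616, -0.0801, 0.0505]
ee_rot: [-0.017, 3.141, -0.0]
ft_force: [-2.3, -0.7, 5.7]
width: 0.0135
gripper_force: 43.3
```

move_arm(plan=[{"tx":-0.005,"ty":0,"tz":0,"rx":0,"ry":0,"rz":0,"hand":0},{"tx":-0.01,"ty":0,"tz":0,"rx":0,"ry":0,"rz":0,"hand":0}])

```text
time: 9.9
ee_pos: [0.4635, -0.08, 0.0505]
ee_rot: [-0.017, 3.142, -0.0]
ft_force: [-1.3, -0.0, 5.8]
width: 0.0132
gripper_force: 43.4
```

move_arm(plan=[{"tx":-0.005,"ty":0,"tz":0,"rx":0,"ry":0,"rz":0,"hand":0}])

```text
time: 10.0
ee_pos: [0.4645, -0.08, 0.0505]
ee_rot: [-0.017, 3.142, -0.0]
ft_force: [-2.5, 0.8, 6.0]
width: 0.0138
gripper_force: 43.4
```

move_arm(plan=[{"tx":-0.005,"ty":0,"tz":0,"rx":0,"ry":0,"rz":0,"hand":0},{"tx":-0.01,"ty":0,"tz":0,"rx":0,"ry":0,"rz":0,"hand":0}])

```text
time: 10.2
ee_pos: [0.4661, -0.08, 0.0505]
ee_rot: [0.017, -3.141, 0.0]
ft_force: [-6.0, 1.9, 10.1]
width: 0.0134
gripper_force: 43.8
```

move_arm(plan=[{"tx":-0.005,"ty":0,"tz":0,"rx":0,"ry":0,"rz":0,"hand":0}])

```text
time: 10.3
ee_pos: [0.4662, -0.0801, 0.0505]
ee_rot: [0.017, -3.139, 0.0]
ft_force: [-8.5, 0.9, 11.3]
width: 0.0135
gripper_force: 44.2
```

move_arm(plan=[{"tx":-0.005,"ty":0,"tz":0,"rx":0,"ry":0,"rz":0,"hand":0},{"tx":-0.005,"ty":0,"tz":0,"rx":0,"ry":0,"rz":0,"hand":0}])

```text
time: 10.5
ee_pos: [0.4665, -0.0801, 0.0505]
ee_rot: [0.017, -3.138, 0.001]
ft_force: [-10.5, 0.9, 12.7]
width: 0.0134
gripper_force: 44.4
```

move_arm(plan=[{"tx":-0.008,"ty":0,"tz":-0.003,"rx":0,"ry":0,"rz":0,"hand":0},{"tx":-0.008,"ty":0,"tz":-0.003,"rx":0,"ry":0,"rz":0,"hand":0}])

```text
time: 10.7
ee_pos: [0.4679, -0.0801, 0.0505]
ee_rot: [0.016, -3.137, 0.0]
ft_force: [-8.7, 1.0, 7.7]
width: 0.0136
gripper_force: 43.5
```

Run:
```python
from h import *
s=robot.state();print(s["time"],s["ee_pos"],s["ft_force"])
w=eyes.snapshot("wrist"); cv2.imwrite("pics/w3.png",w["img"][:,:,::-1])
```

```text
10.7 [ 0.46789162 -0.08006548  0.05054192] [-8.70365961  0.99839994  7.71424619]
```

View pics/w3.png

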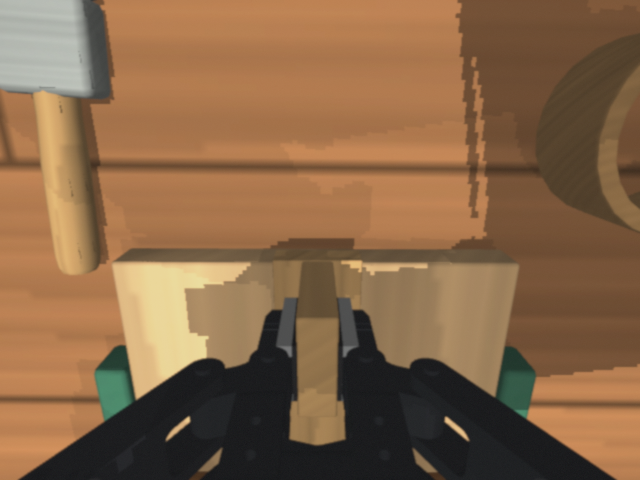

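The wrist view shows the thick gauge held straight, its fin at (318,340), in the middle of the bed. It crept forward 1.4 mm once the down-pressure eased, so I keep pushing gently with less of it.

move_arm(plan=[{"tx":-0.005,"ty":0,"tz":-0.003,"rx":0,"ry":0,"rz":0,"hand":0},{"tx":-0.005,"ty":0,"tz":-0.003,"rx":0,"ry":0,"rz":0,"hand":0}])

```text
time: 10.95
ee_pos: [0.4685, -0.08, 0.0508]
ee_rot: [0.016, -3.136, 0.0]
ft_force: [-7.1, 0.2, 7.1]
width: 0.0135
gripper_force: 43.3
```

move_arm(plan=[{"tx":-0.005,"ty":0,"tz":0,"rx":0,"ry":0,"rz":0,"hand":0},{"tx":-0.005,"ty":0,"tz":0,"rx":0,"ry":0,"rz":0,"hand":0}])

```text
time: 11.15
ee_pos: [0.4694, -0.08, 0.0508]
ee_rot: [0.016, -3.136, 0.0]
ft_force: [-8.9, 1.0, 6.3]
width: 0.0134
gripper_force: 43.5
```

move_arm(plan=[{"tx":-0.005,"ty":0,"tz":-0.001,"rx":0,"ry":0,"rz":0,"hand":0},{"tx":-0.01,"ty":0,"tz":-0.001,"rx":0,"ry":0,"rz":0,"hand":0}])

```text
time: 11.35
ee_pos: [0.471, -0.08, 0.0509]
ee_rot: [0.016, -3.135, 0.0]
ft_force: [-9.9, -0.2, 7.9]
width: 0.0135
gripper_force: 43.5
```

move_arm(plan=[{"tx":-0.005,"ty":0,"tz":-0.001,"rx":0,"ry":0,"rz":0,"hand":0},{"tx":-0.005,"ty":0,"tz":-0.001,"rx":0,"ry":0,"rz":0,"hand":0}])

```text
time: 11.55
ee_pos: [0.4721, -0.08, 0.0509]
ee_rot: [0.016, -3.136, 0.0]
ft_force: [-9.0, 0.3, 5.8]
width: 0.0137
gripper_force: 43.3
```

move_arm(plan=[{"tx":-0.005,"ty":0,"tz":-0.001,"rx":0,"ry":0,"rz":0,"hand":0},{"tx":-0.01,"ty":0,"tz":-0.001,"rx":0,"ry":0,"rz":0,"hand":0}])

```text
time: 11.75
ee_pos: [0.4725, -0.0801, 0.0509]
ee_rot: [0.016, -3.132, 0.0]
ft_force: [-15.1, 1.1, 11.9]
width: 0.0134
gripper_force: 44.1
```

move_arm(plan=[{"tx":-0.005,"ty":0,"tz":0,"rx":0,"ry":0,"rz":0,"hand":0},{"tx":-0.005,"ty":0,"tz":0,"rx":0,"ry":0,"rz":0,"hand":0}])

```text
time: 11.95
ee_pos: [0.4727, -0.0801, 0.051]
ee_rot: [0.016, -3.131, 0.0]
ft_force: [-16.5, 2.4, 12.7]
width: 0.0138
gripper_force: 44.5
```

The thick gauge stopped at x=0.4727 and the force jumped to 16 N, so the roller is at its hard stop and the gauge does not enter. The geometry points to a gap of about 7.3 mm. I back off and return it to the board.

move_arm(plan=[{"tx":0.03,"ty":0,"tz":-0.002,"rx":0,"ry":0,"rz":0,"hand":0},{"tx":0.13,"ty":0,"tz":-0.01,"rx":0,"ry":0,"rz":0,"hand":0},{"tx":0.13,"ty":0,"tz":-0.2,"rx":0,"ry":0,"rz":0,"hand":0},{"tx":0.13,"ty":0,"tz":-0.4,"rx":0,"ry":0,"rz":0,"hand":0},{"tx":0.13,"ty":0,"tz":-0.6,"rx":0,"ry":0,"rz":0,"hand":0},{"tx":0.13,"ty":0.2,"tz":-0.6,"rx":0,"ry":0,"rz":0,"hand":0},{"tx":0.13,"ty":0.45,"tz":-0.6,"rx":0,"ry":0,"rz":0,"hand":0},{"tx":0.13,"ty":0.7,"tz":-0.6,"rx":0,"ry":0,"rz":0,"hand":0},{"tx":0.13,"ty":0.95,"tz":-0.6,"rx":0,"ry":0,"rz":0,"hand":0}])

```text
time: 12.85
ee_pos: [0.4498, 0.112, 0.172]
ee_rot: [-0.016, 3.141, 0.001]
ft_force: [1.0, -0.3, -1.6]
width: 0.0135
gripper_force: 42.4
```

Run:
```python
from h import *
print(robot.state()["ee_pos"],go(.4483,.2788,.171,-.08))
```

```text
[0.44976371 0.11195957 0.17196042] {'tx': -0.0011, 'ty': 0.8342, 'tz': 0.0055, 'rx': 0.0001, 'ry': 0.0001, 'rz': 0.0143}
```

move_arm(plan=[{"tx":0,"ty":0.25,"tz":0,"rx":0,"ry":0,"rz":0.005,"hand":0},{"tx":0,"ty":0.5,"tz":0,"rx":0,"ry":0,"rz":0.01,"hand":0},{"tx":0,"ty":0.72,"tz":0,"rx":0,"ry":0,"rz":0.0143,"hand":0},{"tx":0,"ty":0.834,"tz":0,"rx":0,"ry":0,"rz":0.0143,"hand":0},{"tx":0,"ty":0.834,"tz":0.2,"rx":0,"ry":0,"rz":0.0143,"hand":0},{"tx":0,"ty":0.834,"tz":0.4,"rx":0,"ry":0,"rz":0.0143,"hand":0},{"tx":0,"ty":0.834,"tz":0.58,"rx":0,"ry":0,"rz":0.0143,"hand":0},{"tx":0,"ty":0.834,"tz":0.64,"rx":0,"ry":0,"rz":0.0143,"hand":0},{"tx":0,"ty":0.834,"tz":0.645,"rx":0,"ry":0,"rz":0.0143,"hand":0},{"tx":0,"ty":0.834,"tz":0.65,"rx":0,"ry":0,"rz":0.0143,"hand":0}])

```text
time: 13.85
ee_pos: [0.4489, 0.2773, 0.0428]
ee_rot: [0.124, 3.138, 0.002]
ft_force: [0.9, 0.1, -1.3]
width: 0.0134
gripper_force: 42.7
```

move_arm(plan=[{"tx":0,"ty":0,"tz":0.005,"rx":0,"ry":0,"rz":0,"hand":0},{"tx":0,"ty":0,"tz":0.005,"rx":0,"ry":0,"rz":0,"hand":0}])

```text
time: 14.05
ee_pos: [0.4486, 0.2771, 0.0418]
ee_rot: [0.124, 3.138, 0.002]
ft_force: [-0.5, 0.2, -0.7]
width: 0.0133
gripper_force: 42.7
```

Another 1 mm down, release to half open, then rise 65 mm.

move_arm(plan=[{"tx":0,"ty":0,"tz":0.005,"rx":0,"ry":0,"rz":0,"hand":0},{"tx":0,"ty":0,"tz":0.005,"rx":0,"ry":0,"rz":0,"hand":0},{"tx":0,"ty":0,"tz":0.005,"rx":0,"ry":0,"rz":0,"hand":0.5},{"tx":0,"ty":0,"tz":0.005,"rx":0,"ry":0,"rz":0,"hand":0.5},{"tx":0,"ty":0,"tz":0.005,"rx":0,"ry":0,"rz":0,"hand":0.5},{"tx":0,"ty":0,"tz":-0.1,"rx":0,"ry":0,"rz":0,"hand":0.5},{"tx":0,"ty":0,"tz":-0.3,"rx":0,"ry":0,"rz":0,"hand":0.5},{"tx":0,"ty":0,"tz":-0.5,"rx":0,"ry":0,"rz":0,"hand":0.5},{"tx":0,"ty":0,"tz":-0.65,"rx":0,"ry":0,"rz":0,"hand":0.5},{"tx":0,"ty":0,"tz":-0.65,"rx":0,"ry":0,"rz":0,"hand":0.5}])

```text
time: 15.05
ee_pos: [0.4504, 0.2783, 0.1762]
ee_rot: [0.123, 3.132, 0.01]
ft_force: [1.0, 1.3, -0.1]
width: 0.0428
gripper_force: 0.0
```

Run:
```python
from h import *
s=robot.state();print(s["ee_pos"],s["width"])
w=eyes.snapshot("wrist"); cv2.imwrite("pics/w4.png",w["img"][:,:,::-1])
for n,g in (("gauge_middle",(.45,.206,-.09)),("gauge_thick",(.448,.277,-.08))):
    for d in outline_of(n,"wrist")[:2]:
        p,q=fit(w,d["region"],gboxes(n),list(g),.012);print(n,p,q)
print(go(.4508,.2065,.17,-.085),go(.4508,.2065,.0405,-.085))
```

```text
[0.45042678 0.27833688 0.17621265] 0.04277140180280634
gauge_middle [ 0.45022485  0.20659314 -0.09026324] 0.8482187787398705
gauge_thick [ 0.44771484  0.27712117 -0.07174062] 0.983187601869445
{'tx': -0.0432, 'ty': -0.3477, 'tz': 0.0022, 'rx': -0.0001, 'ry': -0.0002, 'rz': 0.0009} {'tx': -0.0438, 'ty': -0.3475, 'tz': 0.6497, 'rx': -0.0001, 'ry': -0.0002, 'rz': 0.0009}
```

move_arm(plan=[{"tx":-0.02,"ty":-0.2,"tz":0,"rx":0,"ry":0,"rz":0,"hand":0.5},{"tx":-0.043,"ty":-0.347,"tz":0,"rx":0,"ry":0,"rz":0,"hand":0.5},{"tx":-0.043,"ty":-0.347,"tz":0.1,"rx":0,"ry":0,"rz":0,"hand":0.5},{"tx":-0.043,"ty":-0.347,"tz":0.3,"rx":0,"ry":0,"rz":0,"hand":0.5},{"tx":-0.043,"ty":-0.347,"tz":0.5,"rx":0,"ry":0,"rz":0,"hand":0.5},{"tx":-0.043,"ty":-0.347,"tz":0.65,"rx":0,"ry":0,"rz":0,"hand":0.5},{"tx":-0.043,"ty":-0.347,"tz":0.65,"rx":0,"ry":0,"rz":0,"hand":0},{"tx":-0.043,"ty":-0.347,"tz":0.65,"rx":0,"ry":0,"rz":0,"hand":0},{"tx":-0.043,"ty":-0.347,"tz":0.65,"rx":0,"ry":0,"rz":0,"hand":0},{"tx":-0.043,"ty":-0.347,"tz":0.65,"rx":0,"ry":0,"rz":0,"hand":0}], force=40)

```text
time: 16.2
ee_pos: [0.4521, 0.2076, 0.0426]
ee_rot: [0.124, 3.137, 0.003]
ft_force: [-0.8, -0.2, -1.1]
width: 0.0133
gripper_force: 42.3
```

Run:
```python
from h import *
s=robot.state();print(s["ee_pos"],s["width"])
a=[s["ee_pos"][0],s["ee_pos"][1],s["ee_pos"][2]+.13]
print(go(.449,-.0805,a[2],.011))
```

```text
[0.45207598 0.20760338 0.04258092] 0.013344831803305252
{'tx': -0.0995, 'ty': -1.436, 'tz': -0.6527, 'rx': 0.0003, 'ry': 0.0003, 'rz': -0.0143}
```

move_arm(plan=[{"tx":0,"ty":0,"tz":-0.2,"rx":0,"ry":0,"rz":0,"hand":0},{"tx":0,"ty":0,"tz":-0.4,"rx":0,"ry":0,"rz":0,"hand":0},{"tx":0,"ty":0,"tz":-0.6,"rx":0,"ry":0,"rz":0,"hand":0},{"tx":0,"ty":-0.1,"tz":-0.65,"rx":0,"ry":0,"rz":0,"hand":0},{"tx":-0.025,"ty":-0.33,"tz":-0.65,"rx":0,"ry":0,"rz":0,"hand":0},{"tx":-0.04,"ty":-0.55,"tz":-0.65,"rx":0,"ry":0,"rz":0,"hand":0},{"tx":-0.055,"ty":-0.75,"tz":-0.65,"rx":0,"ry":0,"rz":0,"hand":0},{"tx":-0.07,"ty":-0.95,"tz":-0.65,"rx":0,"ry":0,"rz":0,"hand":0}])

```text
time: 17.0
ee_pos: [0.4498, 0.0146, 0.1719]
ee_rot: [0.124, 3.138, 0.001]
ft_force: [0.9, 0.8, -0.9]
width: 0.0133
gripper_force: 42.4
```

move_arm(plan=[{"tx":-0.015,"ty":-0.22,"tz":0,"rx":0,"ry":0,"rz":-0.007,"hand":0},{"tx":-0.03,"ty":-0.4,"tz":0,"rx":0,"ry":0,"rz":-0.0143,"hand":0},{"tx":-0.03,"ty":-0.486,"tz":0,"rx":0,"ry":0,"rz":-0.0143,"hand":0},{"tx":-0.03,"ty":-0.486,"tz":0.2,"rx":0,"ry":0,"rz":-0.0143,"hand":0},{"tx":-0.03,"ty":-0.486,"tz":0.4,"rx":0,"ry":0,"rz":-0.0143,"hand":0},{"tx":-0.03,"ty":-0.486,"tz":0.53,"rx":0,"ry":0,"rz":-0.0143,"hand":0},{"tx":-0.03,"ty":-0.486,"tz":0.57,"rx":0,"ry":0,"rz":-0.0143,"hand":0},{"tx":-0.03,"ty":-0.486,"tz":0.58,"rx":0,"ry":0,"rz":-0.0143,"hand":0},{"tx":-0.03,"ty":-0.486,"tz":0.58,"rx":0,"ry":0,"rz":-0.0143,"hand":0}])

```text
time: 17.9
ee_pos: [0.4495, -0.081, 0.0564]
ee_rot: [-0.018, 3.139, -0.0]
ft_force: [-0.0, 0.6, 0.2]
width: 0.0138
gripper_force: 42.4
```

move_arm(plan=[{"tx":0,"ty":0,"tz":0.01,"rx":0,"ry":0,"rz":0,"hand":0},{"tx":0,"ty":0,"tz":0.015,"rx":0,"ry":0,"rz":0,"hand":0},{"tx":0,"ty":0,"tz":0.015,"rx":0,"ry":0,"rz":0,"hand":0}])

```text
time: 18.2
ee_pos: [0.4488, -0.0809, 0.0526]
ee_rot: [-0.017, 3.14, 0.0]
ft_force: [1.3, 0.1, -0.8]
width: 0.0134
gripper_force: 42.4
```

move_arm(plan=[{"tx":0,"ty":0,"tz":0.003,"rx":0,"ry":0,"rz":0,"hand":0},{"tx":0,"ty":0,"tz":0.003,"rx":0,"ry":0,"rz":0,"hand":0}])

```text
time: 18.4
ee_pos: [0.4485, -0.081, 0.0516]
ee_rot: [-0.017, 3.141, -0.0]
ft_force: [0.1, 0.2, -1.3]
width: 0.0135
gripper_force: 42.4
```

move_arm(plan=[{"tx":0,"ty":0,"tz":0.003,"rx":0,"ry":0,"rz":0,"hand":0},{"tx":0,"ty":0,"tz":0.003,"rx":0,"ry":0,"rz":0,"hand":0}])

```text
time: 18.6
ee_pos: [0.4485, -0.081, 0.0508]
ee_rot: [0.017, -3.141, 0.0]
ft_force: [-0.1, 0.4, -0.8]
width: 0.0133
gripper_force: 42.4
```

move_arm(plan=[{"tx":0,"ty":0,"tz":0.003,"rx":0,"ry":0,"rz":0,"hand":0},{"tx":0,"ty":0,"tz":0.003,"rx":0,"ry":0,"rz":0,"hand":0}])

```text
time: 18.8
ee_pos: [0.4486, -0.0811, 0.0508]
ee_rot: [-0.017, 3.141, -0.0]
ft_force: [-2.1, -0.1, 5.0]
width: 0.0135
gripper_force: 43.1
```

move_arm(plan=[{"tx":0,"ty":0,"tz":0.002,"rx":0,"ry":0,"rz":0,"hand":0},{"tx":0,"ty":0,"tz":0.002,"rx":0,"ry":0,"rz":0,"hand":0}])

```text
time: 19.0
ee_pos: [0.4486, -0.0811, 0.0508]
ee_rot: [-0.018, 3.141, -0.0]
ft_force: [-4.1, 1.3, 8.7]
width: 0.0131
gripper_force: 43.8
```

move_arm(plan=[{"tx":-0.015,"ty":0,"tz":-0.004,"rx":0,"ry":0,"rz":0,"hand":0},{"tx":-0.035,"ty":0,"tz":-0.004,"rx":0,"ry":0,"rz":0,"hand":0},{"tx":-0.055,"ty":0,"tz":-0.004,"rx":0,"ry":0,"rz":0,"hand":0},{"tx":-0.065,"ty":0,"tz":-0.004,"rx":0,"ry":0,"rz":0,"hand":0}])

```text
time: 19.4
ee_pos: [0.4619, -0.0809, 0.0508]
ee_rot: [0.017, -3.141, 0.0]
ft_force: [-2.1, -0.1, 5.4]
width: 0.0136
gripper_force: 43.3
```

move_arm(plan=[{"tx":-0.005,"ty":0,"tz":0,"rx":0,"ry":0,"rz":0,"hand":0},{"tx":-0.01,"ty":0,"tz":0,"rx":0,"ry":0,"rz":0,"hand":0}])

```text
time: 19.6
ee_pos: [0.4635, -0.0809, 0.0508]
ee_rot: [0.017, -3.141, 0.0]
ft_force: [-1.7, 0.3, 4.8]
width: 0.0135
gripper_force: 43.3
```

move_arm(plan=[{"tx":-0.005,"ty":0,"tz":0,"rx":0,"ry":0,"rz":0,"hand":0},{"tx":-0.01,"ty":0,"tz":0,"rx":0,"ry":0,"rz":0,"hand":0}])

```text
time: 19.8
ee_pos: [0.4655, -0.0809, 0.0508]
ee_rot: [0.017, -3.141, 0.0]
ft_force: [-2.2, -0.7, 5.3]
width: 0.0136
gripper_force: 43.3
```

move_arm(plan=[{"tx":-0.005,"ty":0,"tz":0,"rx":0,"ry":0,"rz":0,"hand":0},{"tx":-0.01,"ty":0,"tz":0,"rx":0,"ry":0,"rz":0,"hand":0}])

```text
time: 20.0
ee_pos: [0.4675, -0.0809, 0.0508]
ee_rot: [0.017, -3.141, 0.0]
ft_force: [-2.3, 0.1, 4.9]
width: 0.0135
gripper_force: 43.3
```

move_arm(plan=[{"tx":-0.005,"ty":0,"tz":0,"rx":0,"ry":0,"rz":0,"hand":0},{"tx":-0.01,"ty":0,"tz":0,"rx":0,"ry":0,"rz":0,"hand":0}])

```text
time: 20.2
ee_pos: [0.4695, -0.0808, 0.0508]
ee_rot: [0.017, -3.141, 0.0]
ft_force: [-2.9, -0.4, 3.9]
width: 0.0132
gripper_force: 43.3
```

move_arm(plan=[{"tx":-0.005,"ty":0,"tz":0,"rx":0,"ry":0,"rz":0,"hand":0},{"tx":-0.01,"ty":0,"tz":0,"rx":0,"ry":0,"rz":0,"hand":0}])

```text
time: 20.4
ee_pos: [0.4705, -0.0809, 0.0508]
ee_rot: [0.017, -3.139, 0.0]
ft_force: [-7.8, -0.0, 11.1]
width: 0.0131
gripper_force: 44.1
```

move_arm(plan=[{"tx":-0.005,"ty":0,"tz":-0.001,"rx":0,"ry":0,"rz":0,"hand":0},{"tx":-0.01,"ty":0,"tz":-0.001,"rx":0,"ry":0,"rz":0,"hand":0}])

```text
time: 20.6
ee_pos: [0.4718, -0.081, 0.0508]
ee_rot: [0.016, -3.138, 0.0]
ft_force: [-8.4, -0.1, 9.0]
width: 0.0135
gripper_force: 43.8
```

move_arm(plan=[{"tx":-0.005,"ty":0,"tz":-0.003,"rx":0,"ry":0,"rz":0,"hand":0},{"tx":-0.01,"ty":0,"tz":-0.003,"rx":0,"ry":0,"rz":0,"hand":0}])

```text
time: 20.8
ee_pos: [0.4735, -0.0809, 0.0508]
ee_rot: [0.016, -3.138, -0.0]
ft_force: [-5.8, 0.1, 5.8]
width: 0.0136
gripper_force: 43.3
```

move_arm(plan=[{"tx":-0.005,"ty":0,"tz":0,"rx":0,"ry":0,"rz":0,"hand":0},{"tx":-0.01,"ty":0,"tz":0,"rx":0,"ry":0,"rz":0,"hand":0}])

```text
time: 21.0
ee_pos: [0.4755, -0.0809, 0.0509]
ee_rot: [0.016, -3.138, 0.0]
ft_force: [-6.5, -0.2, 4.0]
width: 0.0134
gripper_force: 43.3
```

move_arm(plan=[{"tx":-0.005,"ty":0,"tz":0,"rx":0,"ry":0,"rz":0,"hand":0},{"tx":-0.01,"ty":0,"tz":0,"rx":0,"ry":0,"rz":0,"hand":0}])

```text
time: 21.2
ee_pos: [0.4775, -0.0808, 0.0509]
ee_rot: [0.016, -3.138, -0.0]
ft_force: [-7.6, -1.2, 5.9]
width: 0.0135
gripper_force: 43.3
```

move_arm(plan=[{"tx":-0.005,"ty":0,"tz":0,"rx":0,"ry":0,"rz":0,"hand":0},{"tx":-0.01,"ty":0,"tz":0,"rx":0,"ry":0,"rz":0,"hand":0}])

```text
time: 21.4
ee_pos: [0.4796, -0.0808, 0.0509]
ee_rot: [0.016, -3.138, 0.0]
ft_force: [-6.6, 0.4, 5.8]
width: 0.0135
gripper_force: 43.3
```

move_arm(plan=[{"tx":-0.005,"ty":0,"tz":0,"rx":0,"ry":0,"rz":0,"hand":0},{"tx":-0.01,"ty":0,"tz":0,"rx":0,"ry":0,"rz":0,"hand":0}])

```text
time: 21.6
ee_pos: [0.4817, -0.0808, 0.0509]
ee_rot: [0.016, -3.138, 0.0]
ft_force: [-6.5, 0.4, 4.8]
width: 0.0135
gripper_force: 43.2
```

move_arm(plan=[{"tx":-0.005,"ty":0,"tz":-0.001,"rx":0,"ry":0,"rz":0,"hand":0},{"tx":-0.01,"ty":0,"tz":-0.001,"rx":0,"ry":0,"rz":0,"hand":0}])

```text
time: 21.8
ee_pos: [0.4825, -0.0808, 0.0509]
ee_rot: [0.016, -3.135, 0.0]
ft_force: [-10.0, 0.7, 9.1]
width: 0.0135
gripper_force: 43.9
```

move_arm(plan=[{"tx":-0.005,"ty":0,"tz":-0.004,"rx":0,"ry":0,"rz":0,"hand":0},{"tx":-0.005,"ty":0,"tz":-0.004,"rx":0,"ry":0,"rz":0,"hand":0}])

```text
time: 22.0
ee_pos: [0.4829, -0.0808, 0.0513]
ee_rot: [0.015, -3.134, -0.0]
ft_force: [-8.8, 0.6, 6.2]
width: 0.0134
gripper_force: 43.2
```

move_arm(plan=[{"tx":-0.005,"ty":0,"tz":0,"rx":0,"ry":0,"rz":0,"hand":0},{"tx":-0.005,"ty":0,"tz":0,"rx":0,"ry":0,"rz":0,"hand":0}])

```text
time: 22.2
ee_pos: [0.4833, -0.0809, 0.0513]
ee_rot: [0.016, -3.133, -0.0]
ft_force: [-11.3, 0.8, 7.9]
width: 0.0136
gripper_force: 43.7
```

Run:
```python
from h import *
s=robot.state();print(s["time"],s["ee_pos"],s["ft_force"],s["torque"])
for c in("top","side"):
    w=eyes.snapshot(c)
    x=w["img"][185:285,280:410] if c=="top" else w["img"][190:310,240:390]
    cv2.imwrite(f"pics/{c}5.png",cv2.resize(x[:,:,::-1],None,fx=5,fy=5,interpolation=cv2.INTER_CUBIC))
```

```text
22.2 [ 0.48334342 -0.08085512  0.05127126] [-11.25616663   0.7587537    7.87707654] [0.48057225 3.65502175 0.11984637]
```

View pics/side5.png

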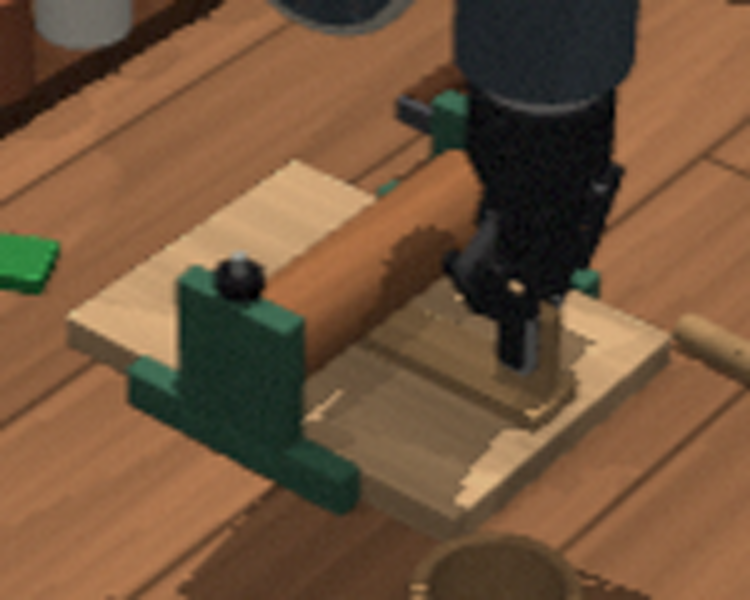

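The side view shows the middle gauge lying along the bed, its nose at the roller near crop pixel (450,270). The push has tipped the tool about 8 mrad, nose down, so I level it before pushing on.

move_arm(plan=[{"tx":0.005,"ty":0,"tz":0,"rx":0,"ry":-0.0015,"rz":0,"hand":0},{"tx":0.005,"ty":0,"tz":0,"rx":0,"ry":-0.0015,"rz":0,"hand":0}])

```text
time: 22.5
ee_pos: [0.4835, -0.0808, 0.0509]
ee_rot: [-0.015, 3.138, 0.0]
ft_force: [-6.5, -0.4, 0.1]
width: 0.0133
gripper_force: 42.5
```

move_arm(plan=[{"tx":-0.005,"ty":0,"tz":0,"rx":0,"ry":0,"rz":0,"hand":0},{"tx":-0.005,"ty":0,"tz":0,"rx":0,"ry":0,"rz":0,"hand":0}])

```text
time: 22.7
ee_pos: [0.4835, -0.0808, 0.051]
ee_rot: [-0.015, 3.141, 0.0]
ft_force: [-9.4, 0.9, 4.3]
width: 0.0133
gripper_force: 43.2
```

move_arm(plan=[{"tx":-0.005,"ty":0,"tz":-0.002,"rx":0,"ry":-0.0007,"rz":0,"hand":0},{"tx":-0.005,"ty":0,"tz":-0.002,"rx":0,"ry":-0.0007,"rz":0,"hand":0}])

```text
time: 22.9
ee_pos: [0.4836, -0.0808, 0.0509]
ee_rot: [-0.015, 3.138, 0.0]
ft_force: [-11.1, 0.1, 3.7]
width: 0.0133
gripper_force: 42.9
```

move_arm(plan=[{"tx":-0.005,"ty":0,"tz":0,"rx":0,"ry":0,"rz":0,"hand":0},{"tx":-0.005,"ty":0,"tz":0,"rx":0,"ry":0,"rz":0,"hand":0}])

```text
time: 23.1
ee_pos: [0.4839, -0.0809, 0.0509]
ee_rot: [-0.015, 3.14, 0.0]
ft_force: [-13.8, 1.2, 5.8]
width: 0.0131
gripper_force: 43.4
```

Run:
```python
from h import *
a=cv2.imread("pics/side0.png"); s=eyes.snapshot("side"); b=s["img"][:,:,::-1].copy()
# roller's upper edge in green-channel profile across roller, columns near +y end
P=proj(s,[[.5886,y,.022+.0065+.028+.028] for y in(-.01,-.03)]);print(P)
for nm,u0,u1,v0,v1 in(("roller",294,316,232,262),("bed",262,290,228,250),("cheek",275,300,245,285)):
    f=lambda i:cv2.cvtColor(i,cv2.COLOR_BGR2GRAY)[v0:v1,u0:u1].astype(np.float32)
    A,B=f(a),f(b); W=np.eye(2,3,dtype=np.float32)
    cc,W=cv2.findTransformECC(A,B,W,cv2.MOTION_TRANSLATION); print(nm,cc,W[:,2])
d=proj(s,[[.5886,-.03,.06],[.5886,-.03,.064]]);print("4mm:",d[1]-d[0])
cv2.imwrite("pics/cmp.png",cv2.resize(np.hstack([a[215:290,260:330],b[215:290,260:330]]),None,fx=5,fy=5,interpolation=cv2.INTER_NEAREST))
```

```text
[[297.68065778 247.60862211]
 [302.5424112  244.13494799]]
roller 0.9862392376402083 [-1.02854    -0.20925221]
bed 0.9998813677064552 [-0.0058248  0.0112126]
cheek 0.9960419848918896 [ 0.03773593 -0.01085271]
4mm: [ 0.0089227  -1.20088261]
```

View pics/cmp.png

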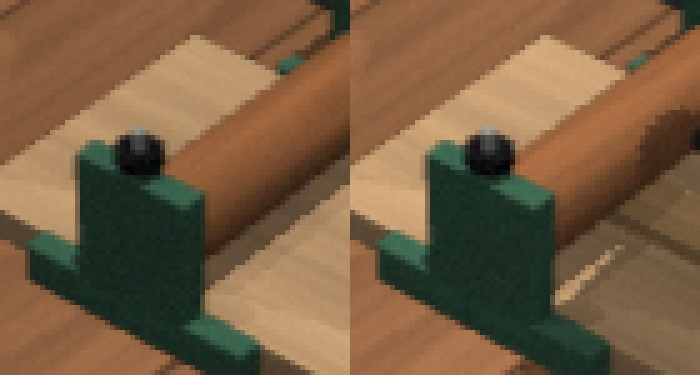

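Run:
```python
from h import *
s=eyes.snapshot("side")
a=cv2.cvtColor(cv2.imread("pics/side0.png"),cv2.COLOR_BGR2HSV); b=cv2.cvtColor(s["img"],cv2.COLOR_RGB2HSV)
A=cv2.imread("pics/side0.png")[:,:,0].astype(float);B=s["img"][:,:,2].astype(float)  # blue: light bed vs brown roller
for M,n in((A,"before"),(B,"now")):
    e=[]
    for u in range(300,316):
        v0=int(round(247.6-(u-297.7)*.715)); p=M[v0-7:v0+6,u]
        hi,lo=np.median(p[:3]),np.median(p[-4:]); 
        e.append(v0-7+np.clip((p-lo)/(hi-lo),0,1).sum())
    print(n,np.round(e,2))
    globals()[n]=np.array(e)
print((now-before).round(2),np.median(now-before))
```

```text
before [242.11 241.27 240.61 240.   238.93 238.14 238.14 236.88 235.96 235.75
 234.7  234.02 233.15 232.92 232.22 232.18]
now [241.94 241.29 244.75 240.3  238.61 237.69 239.38 236.42 235.7  238.67
 234.86 233.25 232.56 234.62 231.29 232.67]
[-0.17  0.02  4.14  0.3  -0.32 -0.45  1.24 -0.46 -0.26  2.91  0.17 -0.77
 -0.58  1.7  -0.93  0.48] -0.07605543054630459
```

move_arm(plan=[{"tx":0.03,"ty":0,"tz":0,"rx":0,"ry":0.001,"rz":0,"hand":0},{"tx":0.045,"ty":0,"tz":0,"rx":0,"ry":0.0015,"rz":0,"hand":0},{"tx":0.045,"ty":0,"tz":0,"rx":0,"ry":0.0015,"rz":0,"hand":0}])

```text
time: 23.5
ee_pos: [0.4796, -0.0807, 0.0522]
ee_rot: [-0.016, 3.139, 0.0]
ft_force: [-1.1, -0.8, -4.9]
width: 0.0137
gripper_force: 41.7
```

move_arm(plan=[{"tx":-0.01,"ty":0,"tz":-0.001,"rx":0,"ry":-0.0005,"rz":0,"hand":0},{"tx":-0.02,"ty":0,"tz":-0.001,"rx":0,"ry":-0.0008,"rz":0,"hand":0},{"tx":-0.02,"ty":0,"tz":-0.001,"rx":0,"ry":-0.0008,"rz":0,"hand":0}])

```text
time: 23.8
ee_pos: [0.4838, -0.0808, 0.0527]
ee_rot: [-0.016, 3.134, -0.0]
ft_force: [-5.1, -0.7, -3.3]
width: 0.0136
gripper_force: 42.0
```

move_arm(plan=[{"tx":-0.005,"ty":0,"tz":0,"rx":0,"ry":0,"rz":0,"hand":0},{"tx":-0.01,"ty":0,"tz":0,"rx":0,"ry":-0.0002,"rz":0,"hand":0},{"tx":-0.01,"ty":0,"tz":0,"rx":0,"ry":-0.0002,"rz":0,"hand":0}])

```text
time: 24.1
ee_pos: [0.4845, -0.0808, 0.0526]
ee_rot: [-0.016, 3.135, -0.0]
ft_force: [-7.9, -0.5, 0.3]
width: 0.0134
gripper_force: 42.5
```

move_arm(plan=[{"tx":0.02,"ty":0,"tz":0.004,"rx":0,"ry":0.0008,"rz":0,"hand":0},{"tx":0.02,"ty":0,"tz":0.009,"rx":0,"ry":0.001,"rz":0,"hand":0},{"tx":0.02,"ty":0,"tz":0.009,"rx":0,"ry":0.001,"rz":0,"hand":0}])

```text
time: 24.4
ee_pos: [0.4835, -0.0807, 0.0521]
ee_rot: [-0.018, 3.135, -0.0]
ft_force: [-2.4, -1.5, 1.9]
width: 0.0133
gripper_force: 42.8
```

move_arm(plan=[{"tx":-0.005,"ty":0,"tz":0,"rx":0,"ry":0,"rz":0,"hand":0},{"tx":-0.01,"ty":0,"tz":0,"rx":0,"ry":0,"rz":0,"hand":0},{"tx":-0.01,"ty":0,"tz":0,"rx":0,"ry":0,"rz":0,"hand":0}])

```text
time: 24.7
ee_pos: [0.4836, -0.0809, 0.052]
ee_rot: [-0.017, 3.138, -0.001]
ft_force: [-9.8, -0.6, 8.9]
width: 0.0133
gripper_force: 43.8
```

move_arm(plan=[{"tx":0,"ty":0,"tz":0,"rx":0,"ry":0,"rz":0,"hand":0.4},{"tx":0,"ty":0,"tz":0,"rx":0,"ry":0.0,"rz":0,"hand":0.4},{"tx":0.01,"ty":0,"tz":0,"rx":0,"ry":0.001,"rz":0,"hand":0.4},{"tx":0.01,"ty":0,"tz":0,"rx":0,"ry":0.001,"rz":0,"hand":0.4}], force=60)

```text
time: 25.1
ee_pos: [0.4831, -0.0805, 0.0514]
ee_rot: [0.017, -3.14, -0.0]
ft_force: [0.3, 0.4, -0.5]
width: 0.034
gripper_force: 0.0
```

Run:
```python
from h import *
s=robot.state();print(s["time"],s["ee_pos"],s["ee_rot"],s["ft_force"])
print(go(s["ee_pos"][0],s["ee_pos"][1],.040,.011))
for c in("side","wrist"):
    w=eyes.snapshot(c)
    for d in outline_of("gauge_middle",c)[:2]: 
        print(c,d["region"].sum(),fit(w,d["region"],gboxes("gauge_middle"),[.482,-.081,.011],.022))
```

```text
25.1 [ 0.48306814 -0.08047878  0.05135433] [ 1.72797084e-02 -3.14049086e+00 -2.18191602e-04] [ 0.29073875  0.43832283 -0.47638359]
{'tx': -0.0001, 'ty': -0.0, 'tz': 0.0568, 'rx': 0.0, 'ry': -0.0002, 'rz': 0.0}
side 553 (array([ 0.48029596, -0.07722082,  0.00606414]), np.float64(0.7298444130127298))
side 667 (array([ 0.482, -0.081,  0.011]), np.float64(0.0))
wrist 15550 (array([ 0.48190041, -0.07995966,  0.00854423]), np.float64(0.884469487454903))
```

move_arm(plan=[{"tx":0,"ty":0,"tz":0.03,"rx":0,"ry":0,"rz":0,"hand":0.4},{"tx":0,"ty":0,"tz":0.057,"rx":0,"ry":0,"rz":0,"hand":0.4},{"tx":0,"ty":0,"tz":0.057,"rx":0,"ry":0,"rz":0,"hand":0},{"tx":0,"ty":0,"tz":0.057,"rx":0,"ry":0,"rz":0,"hand":0},{"tx":0,"ty":0,"tz":0.057,"rx":0,"ry":0,"rz":0,"hand":0}])

```text
time: 25.8
ee_pos: [0.482, -0.0808, 0.0394]
ee_rot: [0.016, -3.138, 0.0]
ft_force: [0.3, -0.5, -3.2]
width: 0.0133
gripper_force: 60.7
```

move_arm(plan=[{"tx":-0.005,"ty":0,"tz":0,"rx":0,"ry":0,"rz":0,"hand":0},{"tx":-0.005,"ty":0,"tz":0,"rx":0,"ry":0,"rz":0,"hand":0}])

```text
time: 26.0
ee_pos: [0.482, -0.0808, 0.0394]
ee_rot: [0.016, -3.137, 0.0]
ft_force: [-5.3, -0.8, 1.0]
width: 0.0133
gripper_force: 61.2
```

move_arm(plan=[{"tx":-0.005,"ty":0,"tz":0,"rx":0,"ry":-0.0003,"rz":0,"hand":0},{"tx":-0.005,"ty":0,"tz":0,"rx":0,"ry":-0.0003,"rz":0,"hand":0}])

```text
time: 26.2
ee_pos: [0.482, -0.0808, 0.0393]
ee_rot: [0.016, -3.137, 0.0]
ft_force: [-7.8, 0.5, 3.3]
width: 0.0131
gripper_force: 61.6
```

move_arm(plan=[{"tx":-0.006,"ty":0,"tz":-0.001,"rx":0,"ry":-0.0003,"rz":0,"hand":0},{"tx":-0.006,"ty":0,"tz":-0.001,"rx":0,"ry":-0.0003,"rz":0,"hand":0}])

```text
time: 26.4
ee_pos: [0.4821, -0.0809, 0.0393]
ee_rot: [0.016, -3.137, 0.0]
ft_force: [-10.9, 0.3, 4.4]
width: 0.0134
gripper_force: 61.8
```

move_arm(plan=[{"tx":-0.003,"ty":0,"tz":0,"rx":0,"ry":-0.0003,"rz":0,"hand":0},{"tx":-0.003,"ty":0,"tz":0,"rx":0,"ry":-0.0003,"rz":0,"hand":0}])

```text
time: 26.6
ee_pos: [0.4822, -0.0809, 0.0391]
ee_rot: [0.016, -3.138, 0.0]
ft_force: [-13.4, 1.6, 5.9]
width: 0.0136
gripper_force: 61.9
```

The middle gauge is firmly blocked too: no motion at 13 N, held low and level. I withdraw it, return it to the board and use the thin one.

move_arm(plan=[{"tx":0.03,"ty":0,"tz":0,"rx":0,"ry":0.001,"rz":0,"hand":0},{"tx":0.1,"ty":0,"tz":-0.002,"rx":0,"ry":0.0013,"rz":0,"hand":0},{"tx":0.17,"ty":0,"tz":-0.01,"rx":0,"ry":0.0013,"rz":0,"hand":0},{"tx":0.17,"ty":0,"tz":-0.2,"rx":0,"ry":0.0013,"rz":0,"hand":0},{"tx":0.17,"ty":0,"tz":-0.4,"rx":0,"ry":0.0013,"rz":0,"hand":0},{"tx":0.17,"ty":0,"tz":-0.6,"rx":0,"ry":0.0013,"rz":0,"hand":0},{"tx":0.17,"ty":0.2,"tz":-0.62,"rx":0,"ry":0.0013,"rz":0,"hand":0},{"tx":0.17,"ty":0.45,"tz":-0.62,"rx":0,"ry":0.0013,"rz":0,"hand":0},{"tx":0.17,"ty":0.7,"tz":-0.62,"rx":0,"ry":0.0013,"rz":0,"hand":0},{"tx":0.17,"ty":0.9,"tz":-0.62,"rx":0,"ry":0.0013,"rz":0,"hand":0},{"tx":0.17,"ty":0.9,"tz":-0.62,"rx":0,"ry":0.0013,"rz":0,"hand":0}])

```text
time: 27.7
ee_pos: [0.4509, 0.1034, 0.1645]
ee_rot: [0.025, -3.14, -0.003]
ft_force: [-0.4, -0.4, -0.4]
width: 0.0134
gripper_force: 60.9
```

Run:
```python
from h import *
print(robot.state()["ee_pos"],robot.state()["ee_rot"],go(.4505,.2066,.0315,-.085))
```

```text
[0.45086662 0.10340524 0.16450698] [ 0.02488276 -3.14024505 -0.00338292] {'tx': -0.0072, 'ty': 0.5145, 'tz': 0.6661, 'rx': 0.0003, 'ry': -0.0002, 'rz': 0.0161}
```

move_arm(plan=[{"tx":0,"ty":0.2,"tz":0,"rx":0,"ry":0,"rz":0.006,"hand":0},{"tx":0,"ty":0.4,"tz":0,"rx":0,"ry":0,"rz":0.012,"hand":0},{"tx":-0.003,"ty":0.514,"tz":0,"rx":0,"ry":0,"rz":0.016,"hand":0},{"tx":-0.003,"ty":0.514,"tz":0.2,"rx":0,"ry":0,"rz":0.016,"hand":0},{"tx":-0.003,"ty":0.514,"tz":0.4,"rx":0,"ry":0,"rz":0.016,"hand":0},{"tx":-0.003,"ty":0.514,"tz":0.57,"rx":0,"ry":0,"rz":0.016,"hand":0},{"tx":-0.003,"ty":0.514,"tz":0.64,"rx":0,"ry":0,"rz":0.016,"hand":0},{"tx":-0.003,"ty":0.514,"tz":0.66,"rx":0,"ry":0,"rz":0.016,"hand":0},{"tx":-0.003,"ty":0.514,"tz":0.66,"rx":0,"ry":0,"rz":0.016,"hand":0}])

```text
time: 28.6
ee_pos: [0.4495, 0.2019, 0.0322]
ee_rot: [-0.141, -3.135, -0.0]
ft_force: [0.4, -0.6, -0.6]
width: 0.0132
gripper_force: 61.0
```

move_arm(plan=[{"tx":0,"ty":0,"tz":0.005,"rx":0,"ry":0,"rz":0,"hand":0},{"tx":0,"ty":0,"tz":0.01,"rx":0,"ry":0,"rz":0,"hand":0},{"tx":0,"ty":0,"tz":0.01,"rx":0,"ry":0,"rz":0,"hand":0}])

```text
time: 28.9
ee_pos: [0.4492, 0.2021, 0.0306]
ee_rot: [-0.141, -3.135, -0.001]
ft_force: [-0.8, 0.3, -0.7]
width: 0.0129
gripper_force: 61.0
```

move_arm(plan=[{"tx":0,"ty":0,"tz":0.005,"rx":0,"ry":0,"rz":0,"hand":0},{"tx":0,"ty":0,"tz":0.006,"rx":0,"ry":0,"rz":0,"hand":0},{"tx":0,"ty":0,"tz":0.006,"rx":0,"ry":0,"rz":0,"hand":0.5},{"tx":0,"ty":0,"tz":0.006,"rx":0,"ry":0,"rz":0,"hand":0.5},{"tx":0,"ty":0,"tz":0.006,"rx":0,"ry":0,"rz":0,"hand":0.5},{"tx":0,"ty":0,"tz":-0.1,"rx":0,"ry":0,"rz":0,"hand":0.5},{"tx":0,"ty":0,"tz":-0.3,"rx":0,"ry":0,"rz":0,"hand":0.5},{"tx":0,"ty":0,"tz":-0.5,"rx":0,"ry":0,"rz":0,"hand":0.5},{"tx":0,"ty":0,"tz":-0.7,"rx":0,"ry":0,"rz":0,"hand":0.5},{"tx":0,"ty":0.2,"tz":-0.7,"rx":0,"ry":0,"rz":0,"hand":0.5},{"tx":0.02,"ty":0.4,"tz":-0.7,"rx":0,"ry":0,"rz":0,"hand":0.5},{"tx":0.02,"ty":0.7,"tz":-0.7,"rx":0,"ry":0,"rz":0,"hand":0.5},{"tx":0.02,"ty":0.72,"tz":-0.7,"rx":0,"ry":0,"rz":0,"hand":0.5},{"tx":0.02,"ty":0.72,"tz":-0.7,"rx":0,"ry":0,"rz":0,"hand":0.5}])

```text
time: 30.3
ee_pos: [0.458, 0.3473, 0.1688]
ee_rot: [-0.137, -3.133, 0.002]
ft_force: [0.4, -0.3, 0.7]
width: 0.0426
gripper_force: 0.0
```

Run:
```python
from h import *
s=robot.state();print(s["time"],s["ee_pos"],s["width"],s["ft_force"],s["joint_pos"])
w=eyes.snapshot("wrist")
for n,g in (("gauge_thin",(.459,.348,-.07)),("gauge_middle",(.45,.202,-.09)),("gauge_thick",(.448,.277,-.08))):
    for d in outline_of(n,"wrist")[:2]:
        p,q=fit(w,d["region"],gboxes(n),list(g),.012);print(n,p,q)
print(go(.4592,.3490,.034,-.068))
```

```text
30.3 [0.45800264 0.34731806 0.16880211] 0.04257079466386945 [ 0.40632524 -0.25589342  0.66945708] [ 0.91840384  0.33244997  0.05719185 -0.00374847 -1.29954741 -2.57580869]
gauge_thin [ 0.459  0.348 -0.07 ] 0.0
gauge_thin [ 0.45820756  0.34880182 -0.05753636] 0.972110114936302
gauge_middle [ 0.44891106  0.20295127 -0.09539494] 0.9800062886203313
gauge_thick [ 0.4476862   0.27727405 -0.0770912 ] 0.8470193693976055
gauge_thick [ 0.448  0.277 -0.08 ] 0.0
{'tx': -0.0053, 'ty': 0.0231, 'tz': 0.6798, 'rx': -0.0001, 'ry': -0.0007, 'rz': -0.0036}
```

move_arm(plan=[{"tx":0,"ty":0.01,"tz":0.1,"rx":0,"ry":-0.0007,"rz":-0.003,"hand":0.5},{"tx":0,"ty":0.01,"tz":0.3,"rx":0,"ry":-0.0007,"rz":-0.0045,"hand":0.5},{"tx":0,"ty":0.01,"tz":0.5,"rx":0,"ry":-0.0007,"rz":-0.0045,"hand":0.5},{"tx":0,"ty":0.01,"tz":0.63,"rx":0,"ry":-0.0007,"rz":-0.0045,"hand":0.5},{"tx":0,"ty":0.01,"tz":0.67,"rx":0,"ry":-0.0007,"rz":-0.0045,"hand":0.5},{"tx":0,"ty":0.01,"tz":0.67,"rx":0,"ry":-0.0007,"rz":-0.0045,"hand":0},{"tx":0,"ty":0.01,"tz":0.67,"rx":0,"ry":-0.0007,"rz":-0.0045,"hand":0},{"tx":0,"ty":0.01,"tz":0.67,"rx":0,"ry":-0.0007,"rz":-0.0045,"hand":0},{"tx":0,"ty":0.01,"tz":0.67,"rx":0,"ry":-0.0007,"rz":-0.0045,"hand":0}])

```text
time: 31.4
ee_pos: [0.4589, 0.3484, 0.0377]
ee_rot: [0.096, 3.138, 0.003]
ft_force: [-0.8, -0.8, 4.5]
width: 0.0133
gripper_force: 60.0
```

Run:
```python
from h import *
s=robot.state();print(s["time"],s["ee_pos"],s["ee_rot"],s["width"])
print(go(.449,-.0805,s["ee_pos"][2]+.13,.011))
```

```text
31.4 [0.45885165 0.34835821 0.03773208] [9.59792043e-02 3.13767821e+00 3.04726026e-03] 0.013256622896135883
{'tx': -0.0835, 'ty': -2.142, 'tz': -0.6541, 'rx': 0.0003, 'ry': 0.0004, 'rz': -0.0115}
```

move_arm(plan=[{"tx":0,"ty":0,"tz":-0.2,"rx":0,"ry":0,"rz":0,"hand":0},{"tx":0,"ty":0,"tz":-0.4,"rx":0,"ry":0,"rz":0,"hand":0},{"tx":0,"ty":0,"tz":-0.6,"rx":0,"ry":0,"rz":0,"hand":0},{"tx":0,"ty":-0.15,"tz":-0.65,"rx":0,"ry":0,"rz":0,"hand":0},{"tx":-0.01,"ty":-0.38,"tz":-0.65,"rx":0,"ry":0,"rz":0,"hand":0},{"tx":-0.02,"ty":-0.6,"tz":-0.65,"rx":0,"ry":0,"rz":0,"hand":0},{"tx":-0.03,"ty":-0.82,"tz":-0.65,"rx":0,"ry":0,"rz":0,"hand":0},{"tx":-0.04,"ty":-1,"tz":-0.65,"rx":0,"ry":0,"rz":0,"hand":0}])

```text
time: 32.2
ee_pos: [0.4531, 0.1456, 0.1666]
ee_rot: [0.097, 3.139, 0.001]
ft_force: [0.6, 0.1, -0.6]
width: 0.0134
gripper_force: 59.2
```

move_arm(plan=[{"tx":-0.01,"ty":-0.23,"tz":0,"rx":0,"ry":0,"rz":0,"hand":0},{"tx":-0.02,"ty":-0.46,"tz":0,"rx":0,"ry":0,"rz":0,"hand":0},{"tx":-0.03,"ty":-0.69,"tz":0,"rx":0,"ry":0,"rz":-0.006,"hand":0},{"tx":-0.04,"ty":-0.9,"tz":0,"rx":0,"ry":0,"rz":-0.0115,"hand":0},{"tx":-0.04,"ty":-1,"tz":0,"rx":0,"ry":0,"rz":-0.0115,"hand":0},{"tx":-0.04,"ty":-1,"tz":0,"rx":0,"ry":0,"rz":-0.0115,"hand":0}])

```text
time: 32.8
ee_pos: [0.4489, -0.0547, 0.1665]
ee_rot: [-0.012, 3.141, -0.001]
ft_force: [-0.7, 0.9, -1.0]
width: 0.0133
gripper_force: 59.2
```

Run:
```python
from h import *
s=robot.state();print(s["time"],s["ee_pos"],s["ee_rot"],s["width"])
print(go(.449,-.0805,.0495,.011))
```

```text
32.8 [ 0.44888238 -0.054718    0.16647252] [-1.16132097e-02  3.14090786e+00 -5.12264003e-04] 0.013258804434895879
{'tx': 0.0008, 'ty': -0.1287, 'tz': 0.5849, 'rx': -0.0001, 'ry': 0.0001, 'rz': -0.0006}
```

move_arm(plan=[{"tx":0,"ty":-0.128,"tz":0.1,"rx":0,"ry":0,"rz":0,"hand":0},{"tx":0,"ty":-0.128,"tz":0.3,"rx":0,"ry":0,"rz":0,"hand":0},{"tx":0,"ty":-0.128,"tz":0.48,"rx":0,"ry":0,"rz":0,"hand":0},{"tx":0,"ty":-0.128,"tz":0.56,"rx":0,"ry":0,"rz":0,"hand":0},{"tx":0,"ty":-0.128,"tz":0.58,"rx":0,"ry":0,"rz":0,"hand":0},{"tx":0,"ty":-0.128,"tz":0.58,"rx":0,"ry":0,"rz":0,"hand":0}])

```text
time: 33.4
ee_pos: [0.4499, -0.0778, 0.0502]
ee_rot: [-0.018, 3.142, -0.001]
ft_force: [0.7, 0.7, -0.2]
width: 0.0132
gripper_force: 59.2
```

move_arm(plan=[{"tx":0,"ty":0,"tz":0.004,"rx":0,"ry":0,"rz":0,"hand":0},{"tx":0,"ty":0,"tz":0.004,"rx":0,"ry":0,"rz":0,"hand":0}])

```text
time: 33.6
ee_pos: [0.4506, -0.0779, 0.0504]
ee_rot: [-0.018, 3.139, -0.0]
ft_force: [-0.5, -0.6, -0.4]
width: 0.0133
gripper_force: 59.2
```

move_arm(plan=[{"tx":0,"ty":0,"tz":0.004,"rx":0,"ry":0,"rz":0,"hand":0},{"tx":0,"ty":0,"tz":0.004,"rx":0,"ry":0,"rz":0,"hand":0}])

```text
time: 33.8
ee_pos: [0.4498, -0.0782, 0.0488]
ee_rot: [-0.017, 3.141, -0.0]
ft_force: [0.2, -0.3, -0.9]
width: 0.0134
gripper_force: 59.2
```

move_arm(plan=[{"tx":0,"ty":0,"tz":0.004,"rx":0,"ry":0,"rz":0,"hand":0},{"tx":0,"ty":0,"tz":0.004,"rx":0,"ry":0,"rz":0,"hand":0}])

```text
time: 34.0
ee_pos: [0.4497, -0.0783, 0.0478]
ee_rot: [-0.017, 3.141, -0.001]
ft_force: [-1.3, 0.1, 1.6]
width: 0.0134
gripper_force: 59.5
```

move_arm(plan=[{"tx":0,"ty":0,"tz":0.003,"rx":0,"ry":0,"rz":0,"hand":0},{"tx":0,"ty":0,"tz":0.003,"rx":0,"ry":0,"rz":0,"hand":0}])

```text
time: 34.2
ee_pos: [0.4498, -0.0783, 0.0477]
ee_rot: [-0.017, 3.141, -0.001]
ft_force: [-2.6, 1.5, 7.1]
width: 0.0134
gripper_force: 60.3
```

move_arm(plan=[{"tx":-0.02,"ty":0,"tz":-0.003,"rx":0,"ry":0,"rz":0,"hand":0},{"tx":-0.04,"ty":0,"tz":-0.003,"rx":0,"ry":0,"rz":0,"hand":0},{"tx":-0.06,"ty":0,"tz":-0.003,"rx":0,"ry":0,"rz":0,"hand":0},{"tx":-0.075,"ty":0,"tz":-0.003,"rx":0,"ry":0,"rz":0,"hand":0},{"tx":-0.085,"ty":0,"tz":-0.003,"rx":0,"ry":0,"rz":0,"hand":0}])

```text
time: 34.7
ee_pos: [0.4669, -0.0782, 0.0477]
ee_rot: [0.017, -3.141, 0.001]
ft_force: [-2.2, 0.5, 5.1]
width: 0.0134
gripper_force: 60.0
```

move_arm(plan=[{"tx":-0.005,"ty":0,"tz":0,"rx":0,"ry":0,"rz":0,"hand":0},{"tx":-0.01,"ty":0,"tz":0,"rx":0,"ry":0,"rz":0,"hand":0}])

```text
time: 34.9
ee_pos: [0.4686, -0.0781, 0.0477]
ee_rot: [0.017, -3.141, 0.001]
ft_force: [-2.2, 0.0, 4.4]
width: 0.0134
gripper_force: 60.0
```

move_arm(plan=[{"tx":-0.005,"ty":0,"tz":0,"rx":0,"ry":0,"rz":0,"hand":0},{"tx":-0.01,"ty":0,"tz":0,"rx":0,"ry":0,"rz":0,"hand":0}])

```text
time: 35.1
ee_pos: [0.4706, -0.0781, 0.0477]
ee_rot: [0.017, -3.142, 0.001]
ft_force: [-3.0, -1.2, 5.5]
width: 0.0132
gripper_force: 60.0
```

move_arm(plan=[{"tx":-0.005,"ty":0,"tz":0,"rx":0,"ry":0,"rz":0,"hand":0},{"tx":-0.01,"ty":0,"tz":0,"rx":0,"ry":0,"rz":0,"hand":0}])

```text
time: 35.3
ee_pos: [0.4726, -0.078, 0.0477]
ee_rot: [0.017, -3.142, 0.001]
ft_force: [-1.2, -0.2, 5.2]
width: 0.0137
gripper_force: 60.0
```

move_arm(plan=[{"tx":-0.005,"ty":0,"tz":0,"rx":0,"ry":0,"rz":0,"hand":0},{"tx":-0.01,"ty":0,"tz":0,"rx":0,"ry":0,"rz":0,"hand":0}])

```text
time: 35.5
ee_pos: [0.4746, -0.0781, 0.0477]
ee_rot: [-0.017, 3.141, -0.001]
ft_force: [-1.8, -0.5, 5.3]
width: 0.0132
gripper_force: 60.0
```

move_arm(plan=[{"tx":-0.005,"ty":0,"tz":0,"rx":0,"ry":0,"rz":0,"hand":0},{"tx":-0.01,"ty":0,"tz":0,"rx":0,"ry":0,"rz":0,"hand":0}])

```text
time: 35.7
ee_pos: [0.4761, -0.0781, 0.0477]
ee_rot: [0.017, -3.141, 0.001]
ft_force: [-6.9, 0.8, 7.9]
width: 0.013
gripper_force: 60.4
```

move_arm(plan=[{"tx":-0.005,"ty":0,"tz":0,"rx":0,"ry":0,"rz":0,"hand":0},{"tx":-0.01,"ty":0,"tz":0,"rx":0,"ry":0,"rz":0,"hand":0}])

```text
time: 35.9
ee_pos: [0.4774, -0.0781, 0.0477]
ee_rot: [0.017, -3.139, 0.001]
ft_force: [-6.0, 0.9, 10.2]
width: 0.0133
gripper_force: 60.6
```

move_arm(plan=[{"tx":-0.005,"ty":0,"tz":-0.003,"rx":0,"ry":0,"rz":0,"hand":0},{"tx":-0.01,"ty":0,"tz":-0.003,"rx":0,"ry":0,"rz":0,"hand":0}])

```text
time: 36.1
ee_pos: [0.4795, -0.078, 0.0478]
ee_rot: [0.016, -3.14, 0.001]
ft_force: [-4.9, -0.9, 5.6]
width: 0.013
gripper_force: 60.0
```

move_arm(plan=[{"tx":-0.005,"ty":0,"tz":0,"rx":0,"ry":0,"rz":0,"hand":0},{"tx":-0.01,"ty":0,"tz":0,"rx":0,"ry":0,"rz":0,"hand":0}])

```text
time: 36.3
ee_pos: [0.4822, -0.078, 0.0479]
ee_rot: [0.017, -3.141, 0.001]
ft_force: [-3.0, -0.2, 3.1]
width: 0.0135
gripper_force: 59.9
```

move_arm(plan=[{"tx":-0.005,"ty":0,"tz":0,"rx":0,"ry":0,"rz":0,"hand":0},{"tx":-0.01,"ty":0,"tz":0,"rx":0,"ry":0,"rz":0,"hand":0}])

```text
time: 36.5
ee_pos: [0.4845, -0.0779, 0.0479]
ee_rot: [0.017, -3.141, 0.001]
ft_force: [-2.9, -0.8, -0.2]
width: 0.0133
gripper_force: 59.7
```

move_arm(plan=[{"tx":-0.01,"ty":0,"tz":0,"rx":0,"ry":0,"rz":0,"hand":0},{"tx":-0.02,"ty":0,"tz":0,"rx":0,"ry":0,"rz":0,"hand":0},{"tx":-0.03,"ty":0,"tz":0,"rx":0,"ry":0,"rz":0,"hand":0}])

```text
time: 36.8
ee_pos: [0.4908, -0.0778, 0.048]
ee_rot: [0.017, -3.141, 0.001]
ft_force: [-2.0, -1.3, 1.5]
width: 0.0132
gripper_force: 59.5
```

move_arm(plan=[{"tx":-0.015,"ty":0,"tz":0,"rx":0,"ry":0,"rz":0,"hand":0},{"tx":-0.03,"ty":0,"tz":0,"rx":0,"ry":0,"rz":0,"hand":0},{"tx":-0.045,"ty":0,"tz":0,"rx":0,"ry":0,"rz":0,"hand":0},{"tx":-0.06,"ty":0,"tz":0,"rx":0,"ry":0,"rz":0,"hand":0}])

```text
time: 37.2
ee_pos: [0.5028, -0.0777, 0.048]
ee_rot: [0.017, -3.141, 0.001]
ft_force: [-1.8, -1.3, -1.2]
width: 0.0136
gripper_force: 59.3
```

Slides in easily. Another 18 mm, then release straight up.

move_arm(plan=[{"tx":-0.015,"ty":0,"tz":0,"rx":0,"ry":0,"rz":0,"hand":0},{"tx":-0.03,"ty":0,"tz":0,"rx":0,"ry":0,"rz":0,"hand":0},{"tx":-0.045,"ty":0,"tz":0,"rx":0,"ry":0,"rz":0,"hand":0},{"tx":-0.06,"ty":0,"tz":0,"rx":0,"ry":0,"rz":0,"hand":0},{"tx":-0.075,"ty":0,"tz":0,"rx":0,"ry":0,"rz":0,"hand":0},{"tx":-0.09,"ty":0,"tz":0,"rx":0,"ry":0,"rz":0,"hand":0}])

```text
time: 37.8
ee_pos: [0.5208, -0.0775, 0.0481]
ee_rot: [0.017, -3.141, 0.001]
ft_force: [-1.7, -2.9, -2.9]
width: 0.0133
gripper_force: 59.1
```

move_arm(plan=[{"tx":0,"ty":0,"tz":0.003,"rx":0,"ry":0,"rz":0,"hand":0},{"tx":0,"ty":0,"tz":0.003,"rx":0,"ry":0,"rz":0,"hand":0.5},{"tx":0,"ty":0,"tz":0.003,"rx":0,"ry":0,"rz":0,"hand":0.5},{"tx":0,"ty":0,"tz":0.003,"rx":0,"ry":0,"rz":0,"hand":0.5},{"tx":0,"ty":0,"tz":0.003,"rx":0,"ry":0,"rz":0,"hand":0.5},{"tx":0,"ty":0,"tz":-0.1,"rx":0,"ry":0,"rz":0,"hand":0.5},{"tx":0,"ty":0,"tz":-0.3,"rx":0,"ry":0,"rz":0,"hand":0.5},{"tx":0.2,"ty":0,"tz":-0.5,"rx":0,"ry":0,"rz":0,"hand":0.5},{"tx":0.4,"ty":0,"tz":-0.7,"rx":0,"ry":0,"rz":0,"hand":0.5},{"tx":0.6,"ty":0,"tz":-0.8,"rx":0,"ry":0,"rz":0,"hand":0.5},{"tx":0.8,"ty":0,"tz":-0.8,"rx":0,"ry":0,"rz":0,"hand":0.5},{"tx":0.8,"ty":0,"tz":-0.8,"rx":0,"ry":0,"rz":0,"hand":0.5}])

```text
time: 39.0
ee_pos: [0.3571, -0.0793, 0.2099]
ee_rot: [-0.017, 3.137, 0.002]
ft_force: [1.7, -0.6, -0.4]
width: 0.0426
gripper_force: 0.0
```

Run:
```python
from h import *
s=robot.state();print(s["time"],s["ee_pos"],s["ft_force"],s["width"])
ims=[]
for c,g0 in(("top",None),("side",None),("wrist",None)):
    w=eyes.snapshot(c)
    for n,g,z in(("gauge_thin",(.521,-.079,.011),.022),("gauge_middle",(.449,.203,-.095),.012),("gauge_thick",(.448,.277,-.075),.012)):
        for d in outline_of(n,c)[:3]:
            p,q=fit(w,d["region"],gboxes(n),list(g),z)
            if q>.3: print(c,n,p,round(q,2))
    if c!="wrist": ims.append(cv2.resize((w["img"][190:320,120:420] if c=="top" else w["img"][180:400,190:400])[:,:,::-1],(390,300) if c=="side" else (400,300)))
cv2.imwrite("pics/end.png",np.hstack(ims))
# lift from side: roller ECC vs start
a=cv2.imread("pics/side0.png");b=eyes.snapshot("side")["img"][:,:,::-1]
f=lambda i:cv2.cvtColor(i,cv2.COLOR_BGR2GRAY)[232:262,294:316].astype(np.float32)
print(cv2.findTransformECC(f(a),f(b),np.eye(2,3,dtype=np.float32),cv2.MOTION_TRANSLATION))
```

```text
39.0 [ 0.35709343 -0.07927161  0.2099261 ] [ 1.70861282 -0.56507301 -0.43833968] 0.04261506062766799
top gauge_thin [ 0.52084423 -0.07906096  0.0137462 ] 0.46
top gauge_middle [ 0.44992998  0.20069503 -0.09428441] 0.95
top gauge_thick [ 0.44761644  0.27448766 -0.06675882] 0.96
side gauge_thin [ 0.52172474 -0.07630128  0.0204597 ] 0.67
side gauge_middle [ 0.45008947  0.20402809 -0.09641291] 0.96
wrist gauge_thin [ 0.52117989 -0.07679661  0.01865838] 0.68
wrist gauge_middle [ 0.44919006  0.20335157 -0.09373838] 0.97
wrist gauge_thick [ 0.44804801  0.28019407 -0.09905747] 0.92
(0.9897172075695464, array([[ 1.        ,  0.        , -0.15874815],
       [ 0.        ,  1.        ,  0.14258449]], dtype=float32))
```

View pics/end.png

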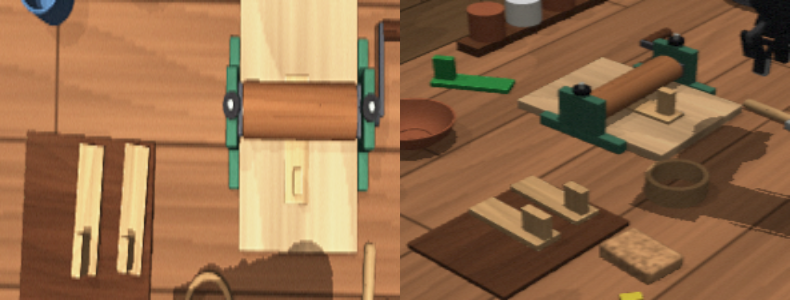

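Run:
```python
from h import *
ims=[eyes.snapshot("side") for _ in range(6)]
b=np.mean([i["img"][:,:,::-1].astype(np.float32) for i in ims],0)
a=cv2.imread("pics/side0.png").astype(np.float32); m=None
s=ims[0]
for k in (0,1):
    A,B=a[:,:,k],b[:,:,k]; e=[]
    for u in range(300,334):
        v0=int(round(240.3-(u-302)*.70)); g=[]
        for M in(A,B):
            p=cv2.GaussianBlur(M[v0-14:v0+14,u:u+1],(1,5),1)[:,0]; d=-np.diff(p)[5:-5]; i=d.argmax()
            i=np.clip(i,1,len(d)-2); q=d[i-1:i+2]; g.append(v0+i+.5*(q[0]-q[2])/(q[0]-2*q[1]+q[2]))
        e.append(g[1]-g[0])
    print(np.round(e,2),np.median(e))
# expected silhouette shift per mm of lift
print((proj(s,[[.5886,-.08,.085],[.5886,-.08,.086]])))
```

```text
[-0.33 -0.15 -0.37 -0.7   0.21 -0.35 -0.76 -0.42 -0.14 -0.39 -0.62  0.08
 -0.24 -0.68 -0.38 -0.23  0.03 -0.07  0.22 -0.07  0.14 -0.13  0.   -0.03
 -0.14 -0.01 -0.23 -1.92 -5.77  0.07 -2.76  0.   -0.01  0.12] -0.14482502453029156
[-2.800e-01 -1.200e-01 -3.800e-01 -6.700e-01  3.700e-01 -3.400e-01
 -7.100e-01 -3.900e-01 -1.300e-01 -3.900e-01 -5.500e-01  1.400e-01
 -3.100e-01 -6.800e-01 -3.400e-01 -1.400e-01 -1.000e-02  0.000e+00
  3.800e-01  1.000e-01  7.000e-02 -1.300e-01 -3.000e-02 -1.200e-01
 -1.000e-01  1.000e-02 -1.097e+01 -2.820e+00 -5.200e-01  3.100e-01
 -7.900e-01 -0.000e+00 -3.000e-02  6.000e-02] -0.12620441243052483
[[314.36800639 235.53676203]
 [314.37459791 235.23405424]]
```

The silhouette shift gives about 1.1 mm of roller lift. That agrees with the contact geometry: a gap of about 6.8 mm, where the 11 mm gauge hits the stop. The final picture shows the thin gauge flat under the roller with its tip just beyond it at (297,76), and the other two flat on the board.

```bash
python3 -c "
from workcell import robot
print(robot.sign_off())"
```

```text
the job is handed in; nothing more can be done
None
```

The thin gauge lies flat under the roller, its front end about 37 mm past the axis and the roller lifted by roughly 1 mm; the thick and middle gauges were both blocked and are back flat on the board, and the job is handed in (no verdict was shown).

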